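# Change the worn iron of the sealing-wax shaver

## Robot

A 6-joint arm with a two-finger parallel gripper is mounted at the origin on a cart in front of the work surface, level with it; the furniture and walls round the work are solid. World frame = base frame: x ahead of the robot, y to its left, z up, the work surface at z = 0. Lengths are in m, angles in rad, forces in N, time in s.
With the tool pointing down it reaches from about 0.35 to 0.975 m from the base axis. Payload 4.9 kg.
Tool frame: the origin (TCP) lies midway between the tips of the shut fingers; the grasp point (between the pads) lies 19 mm behind it; z points along the fingers, y is the line along which they close (so a half turn about z gives the same grasp; the last joint's range is limited). The gripper opens to 85 mm and grips with 20 to 120 N. Pads are 22 mm wide; open, the fingers measure 114 mm over their backs; the gripper's body (76 mm by 85 mm) begins 54 mm behind the grasp point. The pads swing forward as they close: fully open they stand 13 mm farther back than shut.
Start: joints at [-1.308, 0.053, 1.613, -0, 1.476, -0.119], TCP at [0.233, -0.58, 0.203] pointing down, gripper open.
Joint ranges: [-3.01, 3.01], [-1.01, 2.22], [0.06, 2.58], [-1.02, 4.17], [0.09, 2.62], [-3.14, 3.14]. Speed limits (rad/s): [2.57, 2.57, 3.14, 3.14, 3.14, 3.14].

## Interface

Orientations are given as a rotation vector (axis times angle).
In Python, from station import ctrl gives the robot as it stands. The module is installed in compiled form; this text tells all that it offers.
- The arm moves only by the shell command python3 -m handwheel 'ROWS' [OPENING] [FORCE]. ROWS is JSON, a list of rows, each a list of 2 entries, a list of its own where there are three numbers: the shift along the tool's x, y, z in cm, then the turn, a rotation vector about the tool's x, y, z in rad. In form: [[[tx, ty, tz], [ax, ay, az]], ...]. A call has 1 to 5 rows; each row is the pose to reach, as a shift and turn from the pose commanded when the call began, along the tool's axes at that moment; what a row does not reach only later rows make up. A row lasts 1/8 s, in which the tool goes at most 62.5 mm and 10.7 degrees, less where a joint would pass 70% of its speed; a pose out of reach is approached as far as the arm can. A call with a gripper value outside its range is refused whole. OPENING is the gripper's target within -1 to 1 (shut at 1, half-way at 0, fully open at -1), set as the call begins (- or left out, the last holds). The fingers move at their own pace and stop on an object; FORCE is the grip in N (left out, the last holds). Time passes only in rows, so rows that repeat a pose let the fingers close. It gives the time, the measured TCP pose, the force, the opening and the grip force at its end, in the units of the state.
- ctrl.get_obs(): the state, without advancing time (a new reading comes with each control period).
- ctrl.get_image(name): name is "scene" or "top" or "wrist"; returns the picture (480x640x3 uint8, blue, green, red); there is no depth.
- ctrl.calibration(name): a dict with "fx", "fy", "cx", "cy" (pixels), "R" (3x3) and "t" (3): a world point X has camera coordinates R X + t. Camera axes: x right, y down, z forward; pixel columns grow to the right and rows downward; lengths in m; the calibration is good to about 2 mm. A picture is of the moment at which its call begins: read the wrist's pose just before it. calibration takes no time and is no camera call; for the wrist camera it gives the pose at the moment of the call.
- ctrl.finish_job(): hands the job in; it is judged then, once.
Trained networks look in the newest picture that a camera, given by its name, has taken for a name from the list of things; names that differ only in an ending like _2 or _b are one class to them, and where a whole thing is asked for, a point or a joint stands for the part that bears it (a point fixed in the world has none). Each returns a list of dicts, best first, with "score" (0 to 1); they miss things now and then, are a little off and sometimes report something else, mostly with a low value. They report only what shows in the picture. A call takes as long as a camera call.
- ctrl.look_for(camera, query): "position" ([column, row] in pixels, amid what is visible of it).
- ctrl.landmark_of(camera, query): "position" ([column, row] in pixels: a listed point, or the origin of a listed thing).
The state is a dict: "t": time; "q": joint angles; "dq": joint speeds; "effort": joint torques, N m; "tool_pos": TCP position; "tool_rot": TCP orientation; "contact_force": force on the tool from outside, world axes, zero at the start; "wrist_torque": the same for the moment, N m; "opening": finger opening in m; "grip_force": force on a finger pad.
Only numpy, scipy, OpenCV 4.12 (cv2) and the standard library are available. Lean on these libraries where they do the work, as an engineer would, in place of code of your own. Each camera call takes 0.05 s, during which the arm holds its last target. There are 200 camera calls.

## Task

Change the iron of the wax shaver: swing its clamp right up, take out the short worn iron and lay it flat on the cork mat in the tray. Then gently lay the long spare iron from the tray flat on the shaver's bed, between the cheeks, with its notch over the pin and pushed back fully home against it, and swing the clamp back down until its foot presses on it. Leave everything else where it stands.

Things in the scene. Friction and masses are not known exactly. Their poses are not given: they have to be found in the camera images.
- wax_shaver: bench shaver for sealing wax: wooden box 240 x 90 mm, firm on the table (cannot shift). Origin: centre of its underside, on the table; z up; x along it: toe board and mouth at -x, clamp hinge at +x. Toe board x -120 to -70 mm, top at 59 mm; rear top x -52 to +120, at 46 mm; two hinge lugs at x 97 to 111, y within +-17, up to 79 mm high
- bed (a point): point on top of the bed rail midway between the two side cheeks (shaver frame -15, 0, 54 mm). The rail is 36 mm wide, x -46 to +88 mm; an iron lies on it and overhangs 4 mm each side. Cheeks: x -22 to -8 mm, inner faces at y +-23.5 mm, with rounded tops up to 64 mm high; beyond y +-41 mm nothing of them
- pin (a point): foot of the single upright locating pin (round, diameter 8 mm, domed), on its axis at the height of the bed rail's top (shaver frame 75, 0, 54 mm); it stands 14 mm over the rail; axes as the shaver's
- clamp (a joint): angle (rad) of the steel lever clamp hinged across the shaver: 0 = its foot rests on an 8 mm iron on the bed; grows as it swings up and back towards +x of the shaver; 1.75 = up at its stop; -0.1 = down on an empty bed. A stiff hinge: it stays where it is left, 1 to 2 N at the bar move it (opening fingers can drag it a few mm)
- clamp_hinge (a point): point on the axis of the clamp's hinge (shaver frame 104, 0, 72 mm); the axis runs along the shaver's y. The clamp is 20 mm wide; at 0 it runs from here towards -x, over the pin, and its foot stands 58 to 71 mm from the hinge
- clamp_bar (a point): centre of the clamp's cross bar, a round bar (diameter 11 mm, 36 mm long, along the shaver's y) on top of its free end; pinched at its two flat ends it turns between the fingers as the clamp swings. At clamp angle 0 it is 65 mm from the hinge towards -x and 15 mm above it, 25 mm over the iron's top
- worn_iron: the short worn iron, flat steel 110 x 44 x 8 mm, about 0.24 kg, lying in the shaver at the start. Origin: centre of its underside; +z up as it lies; +x along it towards the notched tail end; the bevelled cutting edge is the -x end (last 14 mm slope down to 1 mm)
- worn_notch (a point): seat of the worn iron's notch, in its underside: 43 mm from its origin towards +x; where the pin's axis stands when home
- new_iron: the long spare iron, flat steel 150 x 44 x 8 mm, about 0.34 kg, lying flat at any heading in one half of the tray. Origin: centre of its underside; +z up; +x towards the notched tail end; the -x end is the bevelled cutting edge (last 14 mm slope down to 1 mm). The notch, 11 mm wide and 16 mm deep, is open to the tail end, in the middle of its width
- new_notch (a point): seat of the long iron's notch, in its underside: 63 mm from its origin towards +x, 12 mm in from the tail end; the pin's axis stands here when the notch's root touches the pin (the iron's x then runs along the shaver's x)
- cork_mat: thin cork mat 130 x 100 x 4 mm, long side x, lying in the other half of the tray; it cannot shift. Origin: centre of its underside; its top is 9 mm above the table
- tray_left: the open wooden tray with two halves, 240 x 370 mm outside, walls 10 mm thick and 42 mm high, a 8 mm divider across its middle 36 mm high, inner floor 5 mm above the table; fixed. Origin: centre of its underside; x is its short side (inside -110 to +110), y its long side (halves: +5 to +175 and -175 to -3 mm)
- narrow_iron: bystander: a narrow iron without a notch, 110 x 24 x 6 mm, lying on the book; not for this shaver. Origin: centre of its underside
- book: bystander: closed book 85 x 135 x 24 mm behind the shaver. Origin: centre of its underside
- seal_pawn: bystander: turned wooden seal, 38 mm thick, 95 mm tall, standing close beside the shaver on its +y side. Origin: centre of its underside
- wax_short: bystander: wax stick 12 x 76 x 11 mm lying across the shaver's toe board. Origin: centre of its underside
- wax_long: bystander: wax stick 12 x 88 x 11 mm lying in front of the tray. Origin: centre of its underside
- scissors: bystander: scissors, 87 x 199 x 9 mm, lying in front of the tray. Origin: centre of its underside
- stamp_handle: bystander: wooden hand stamp, 26 x 26 x 54 mm, standing in the far left or far right corner of the tray. Origin: centre of its underside
- seal_slim: bystander: slim wooden seal, 23 mm thick, 108 mm tall, standing in the other far corner of the tray. Origin: centre of its underside
- vase_left: bystander: glass vase, 98 mm wide, 202 mm tall, at the back left. Origin: centre of its underside

How it is judged:
By the outcome, as a careful person would: the job done as asked, in the order asked, and still so for the second after the job is handed in, with the robot touching nothing.
It also fails if it takes over 72 s, if anything falls off the work surface, if the arm or the gripper's body presses on something with over 40 N, if the wrist force passes 120 N, or if a joint passes its speed limit or range.

## Working session

There is one attempt and no reset: what is moved stays moved. The work goes in short steps, Python scripts to look and compute and a shell command to move; the robot and the scene stay as the last step left them, time stands still between calls to the robot, and variables do not carry over. Pictures are saved under pics/ and viewed, at most 10 in all, crops included, and the job is handed in when it is done.

```bash
mkdir -p pics; cat > h.py <<'E'
import numpy as np, cv2
from scipy.spatial.transform import Rotation as Ro
from station import ctrl
def ray(cam,px,z,c=None):
    c=c or ctrl.calibration(cam); R=np.array(c["R"]);t=np.array(c["t"])
    d=R.T@np.array([(px[0]-c["cx"])/c["fx"],(px[1]-c["cy"])/c["fy"],1]); o=-R.T@t
    return o+d*(z-o[2])/d[2]
def proj(cam,X,c=None):
    c=c or ctrl.calibration(cam); p=np.array(c["R"])@np.array(X)+np.array(c["t"])
    return np.array([c["fx"]*p[0]/p[2]+c["cx"],c["fy"]*p[1]/p[2]+c["cy"]])
def find(cam,q,z,n=1):
    for d in ctrl.landmark_of(cam,q)[:n]:
        print(cam,q,round(d["score"],2),np.round(d["position"],1),np.round(ray(cam,d["position"],z)*1000,1))
def delta(pos,yaw_x=None,down=True):
    "shift (cm) in tool axes and turn to reach pos, tool down with tool x heading yaw (world)"
    o=ctrl.get_obs();R=Ro.from_rotvec(o["tool_rot"])
    print("shift cm",np.round(R.inv().apply(np.array(pos)-o["tool_pos"])*100,2))
    if yaw_x is not None:
        T=Ro.from_matrix(np.array([[np.cos(yaw_x),np.sin(yaw_x),0],[np.sin(yaw_x),-np.cos(yaw_x),0],[0,0,-1]]).T.T)
        print("turn",np.round((R.inv()*T).as_rotvec(),3))
E
python3 - <<'E'
from h import *
o=ctrl.get_obs();print({k:np.round(v,3) for k,v in o.items()});print(Ro.from_rotvec(o["tool_rot"]).as_matrix().round(2))
for c in("top","scene"): cv2.imwrite(f"pics/{c}0.png",ctrl.get_image(c))
for c in("top","scene"):
  for q,z in [("wax_shaver",0),("bed",.054),("pin",.054),("clamp_hinge",.072),("clamp_bar",.087),("worn_iron",.054),("worn_notch",.054),("new_iron",.005),("new_notch",.005),("cork_mat",.005),("tray_left",0),("seal_pawn",0),("stamp_handle",.005),("seal_slim",.005),("book",0),("vase_left",0)]: find(c,q,z)
E
```

```text
{'t': np.float64(0.0), 'q': array([-1.308,  0.053,  1.614,  0.   ,  1.476, -0.119]), 'dq': array([ 0.001, -0.001, -0.   , -0.001, -0.   , -0.001]), 'effort': array([-4.0000e-03, -3.9369e+01, -3.7017e+01, -1.0000e-03,  7.0000e-03,
       -0.0000e+00]), 'tool_pos': array([ 0.233, -0.579,  0.202]), 'tool_rot': array([-3.083, -0.596,  0.   ]), 'contact_force': array([-0.198, -0.149, -0.26 ]), 'wrist_torque': array([-0.038, -0.042,  0.009]), 'grip_force': np.float64(0.0), 'opening': np.float64(0.086)}
[[ 0.93  0.37 -0.  ]
 [ 0.37 -0.93  0.  ]
 [ 0.   -0.   -1.  ]]
top wax_shaver 0.95 [241.8 280.3] [509.9 216.7   0. ]
top bed 0.93 [238.3 284.5] [498.1 216.2  54. ]
top pin 0.72 [239.8 249.3] [572.2 215.4  54. ]
top clamp_hinge 0.69 [245.2 225.7] [619.9 203.   72. ]
top clamp_bar 0.98 [237.4 247.8] [571.5 215.6  87. ]
top worn_iron 0.6 [241.8 261.3] [546.8 210.4  54. ]
top worn_notch 0.31 [239.6 323.4] [417.8 211.   54. ]
top new_iron 0.8 [414.9 237.9] [ 607.6 -164.9    5. ]
top new_notch 0.7 [239.3 281.8] [506.3 221.4   5. ]
top cork_mat 0.8 [337.9 254.9] [567.8   5.9   5. ]
top seal_pawn 0
[... 366 characters left out ...]
[259.9 293. ] [597.2 211.   54. ]
scene clamp_hinge 0.76 [249.4 280.7] [623.2 214.8  72. ]
scene clamp_bar 0.55 [263.4 275. ] [603.1 194.8  87. ]
scene worn_iron 0.86 [276.8 304.2] [549.9 208.4  54. ]
scene worn_notch 0.87 [259.5 291.7] [600.7 209.1  54. ]
scene new_iron 0.55 [378.8 229.5] [ 618.6 -175.3    5. ]
scene new_notch 0.66 [357.1 222. ] [ 676.6 -161.3    5. ]
scene cork_mat 0.91 [345.1 274. ] [560.1   4.8   5. ]
scene seal_pawn 0.71 [253.8 351.7] [527.1 288.1   0. ]
scene stamp_handle 0.74 [291.  275.7] [637.8  93.3   5. ]
scene seal_slim 0.5 [363.9 211. ] [ 697.7 -209.7    5. ]
scene book 0.96 [206.1 275.6] [771.5 222.3   0. ]
scene vase_left 0.68 [172.9 327.6] [686.4 362.   -0. ]
```

View pics/top0.png

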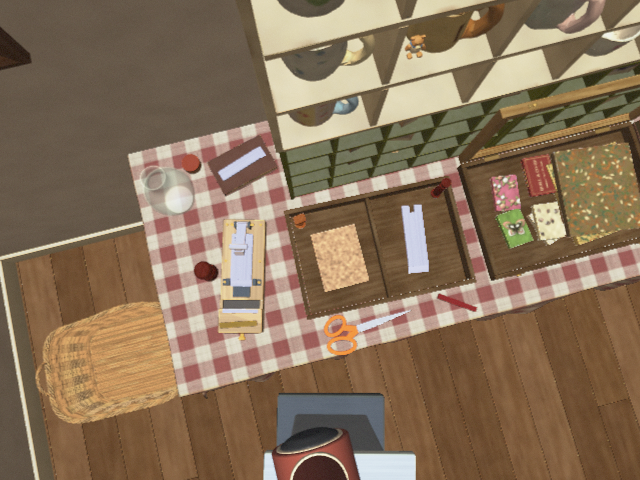

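View pics/scene0.png

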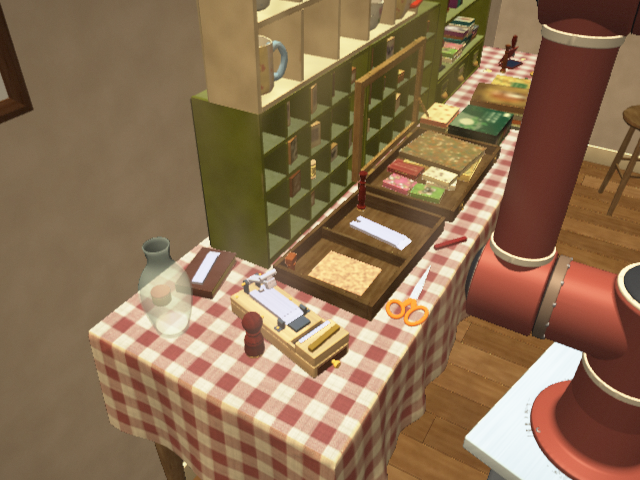

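The top view shows the shaver at (242,280) with its clamp down. The mat is in the left half of the tray (340,257) and the spare iron in the right half (415,238), notch away from the robot. Next I'll move over the shaver for a close look.

```bash
python3 - <<'E'
from h import *
delta((.50,.21,.30),-.09)
E
```

```text
shift cm [ 54.23 -63.36  -9.7 ]
turn [-0.    -0.     0.472]
```

```bash
python3 -m handwheel '[[[4,-4,-5],[0,0,0.05]],[[8,-9,-9.7],[0,0,0.1]],[[12,-13.5,-9.7],[0,0,0.2]],[[16,-18,-9.7],[0,0,0.3]],[[20,-23,-9.7],[0,0,0.47]]]' -1; python3 - <<'E'
from h import *
delta((.50,.21,.30),-.09)
E
```

```text
t: 2.33
tool_pos: [0.3265, -0.3117, 0.3005]
tool_rot: [3.137, -0.147, 0.002]
contact_force: [0.7, 0.4, 0.8]
opening: 0.0849
grip_force: 0.0
shift cm [ 1.239e+01 -5.357e+01  1.000e-02]
turn [ 0.001 -0.001 -0.004]
```

```bash
python3 -m handwheel '[[[1.4,-6,0],[0,0,0]],[[2.8,-12,0],[0,0,0]],[[4.2,-18,0],[0,0,0]],[[5.6,-24,0],[0,0,0]],[[7,-30,0],[0,0,0]]]'; python3 -m handwheel '[[[1.4,-6,0],[0,0,0]],[[2.8,-12,0],[0,0,0]],[[4.2,-18,0],[0,0,0]],[[5.4,-23.5,0],[0,0,0]],[[5.4,-23.5,0],[0,0,0]]]'; python3 - <<'E'
from h import *
im=ctrl.get_image("wrist");cv2.imwrite("pics/w1.png",im)
delta((.50,.21,.30),-.09)
for q,z in [("bed",.054),("pin",.054),("clamp_hinge",.072),("clamp_bar",.087),("worn_iron",.054),("worn_notch",.054),("wax_shaver",0),("cork_mat",.005),("seal_pawn",0)]: find("wrist",q,z)
E
```

```text
t: 2.95
tool_pos: [0.4224, -0.0187, 0.3001]
tool_rot: [3.138, -0.138, 0.003]
contact_force: [0.2, -0.7, -0.3]
opening: 0.0855
grip_force: 0.0
t: 3.58
tool_pos: [0.4965, 0.2117, 0.2989]
tool_rot: [3.139, -0.13, -0.003]
contact_force: [0.4, -0.3, 0.4]
opening: 0.0854
grip_force: 0.0
shift cm [ 0.36 -0.04 -0.09]
turn [0.001 0.001 0.005]
wrist bed 0.83 [316.7 190.5] [501.7 211.8  54. ]
wrist pin 0.94 [312.9 105.5] [596.6 206.9  54. ]
wrist clamp_hinge 0.88 [308.   72.6] [627.9 208.4  72. ]
wrist clamp_bar 0.81 [312.4 129.1] [572.2 208.7  87. ]
wrist worn_iron 0.82 [313.6 148.4] [550.9 209.8  54. ]
wrist worn_notch 0.79 [313.  107.4] [595.  206.3  54. ]
wrist cork_mat 0.89 [478.3 120.3] [563.8   1.8   5. ]
wrist seal_pawn 0.61 [261.5 171.3] [525.  282.6   0. ]
```

View pics/w1.png

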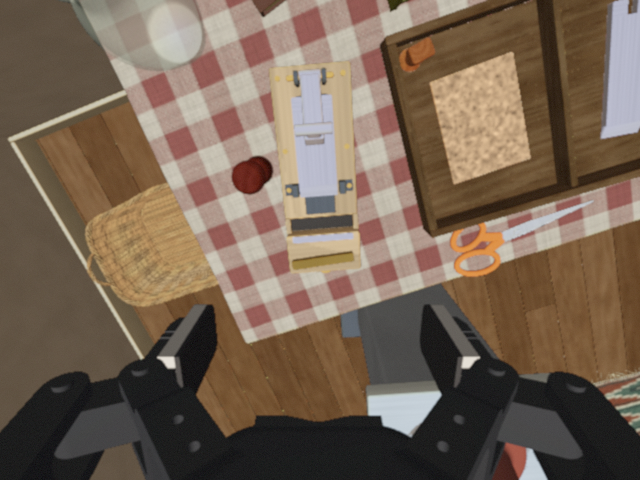

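The wrist view shows the shaver centred at x≈316, from its hinge at row 70 to its toe at row 265, with the pawn at its left (250,175). I'll fit its pose by least squares and check the heading against its edges.

```bash
cat >> h.py <<'E'
from scipy.optimize import least_squares
SH={"bed":(-15,0,54),"pin":(75,0,54),"clamp_hinge":(104,0,72),"worn_notch":(75,0,54),"worn_iron":(32,0,54),"clamp_bar":(39,0,87)}
def w(p,X): 
    c,s=np.cos(p[2]),np.sin(p[2]); X=np.array(X)/1000
    return np.array([p[0]+c*X[0]-s*X[1],p[1]+s*X[0]+c*X[1],X[2]])
def fit(obs,cam="wrist",p0=(.513,.212,-.05)):
    c=ctrl.calibration(cam)
    f=lambda p:np.concatenate([proj(cam,w(p,X),c)-px for X,px in obs])
    r=least_squares(f,p0,loss="soft_l1"); print("pose",r.x.round(4),"res",r.fun.round(1)); return r.x
def lines(im,box,z,cam="wrist",minlen=40,n=14):
    x0,y0,x1,y1=box; g=cv2.cvtColor(im[y0:y1,x0:x1].copy(),cv2.COLOR_BGR2GRAY)
    L=cv2.createLineSegmentDetector().detect(g)[0][:,0]
    L=sorted(L,key=lambda l:-np.hypot(l[2]-l[0],l[3]-l[1]))[:n]
    for l in L:
        if np.hypot(l[2]-l[0],l[3]-l[1])<minlen: continue
        a=ray(cam,(l[0]+x0,l[1]+y0),z);b=ray(cam,(l[2]+x0,l[3]+y0),z); d=(b-a)*(1 if b[0]>a[0] else -1)
        print((l+np.array([x0,y0,x0,y0])).round(0),"yaw %.3f"%np.arctan2(d[1],d[0]),(a*1000).round(0)[:2],(b*1000).round(0)[:2])
E
python3 - <<'E'
from h import *
fit([(SH["bed"],(316.7,190.5)),(SH["pin"],(312.9,105.5)),(SH["clamp_hinge"],(308,72.6)),(SH["clamp_bar"],(312.4,129.1)),(SH["worn_iron"],(313.6,148.4)),(SH["worn_notch"],(313,107.4))])
lines(cv2.imread("pics/w1.png"),(260,50,372,285),.046)
E
```

```text
pose [ 0.5216  0.2106 -0.03  ] res [-0.2 -3.7 -1.4  0.5  1.4  2.6  0.8 11.6  0.4 -2.4 -1.5 -1.4]
[356. 194. 351. 121.] yaw 0.004 [492. 164.] [577. 165.]
[356. 229. 287. 235.] yaw 1.568 [448. 167.] [448. 254.]
[287. 219. 353. 214.] yaw 1.559 [469. 251.] [468. 169.]
[293. 258. 351. 250.] yaw -1.502 [416. 250.] [421. 175.]
[349. 253. 294. 262.] yaw -1.506 [416. 177.] [411. 249.]
```

```bash
python3 -m handwheel '[[[2,0,2.5],[0,0,-0.04]],[[4,0,5],[0,0,-0.08]],[[5.5,0,7.5],[0,0,-0.085]],[[5.5,0,8],[0,0,-0.085]],[[5.5,0,8],[0,0,-0.085]]]' -0.5; python3 - <<'E'
from h import *
im=ctrl.get_image("wrist");cv2.imwrite("pics/w2.png",im)
ob=[]
for q in ["bed","pin","clamp_hinge","clamp_bar"]:
    d=ctrl.landmark_of("wrist",q)
    if d: print(q,d[0]["score"],np.round(d[0]["position"],1)); ob.append((SH[q],d[0]["position"]))
fit(ob); delta((.560,.2095,.2),0)
lines(im,(200,0,440,300),.046,n=10)
E
```

```text
t: 4.7
tool_pos: [0.551, 0.2038, 0.22]
tool_rot: [-3.142, 0.005, 0.0]
contact_force: [0.1, -0.7, 0.4]
opening: 0.0639
grip_force: 0.0
bed 0.73 [245.8 221.3]
pin 0.73 [309.9 334.9]
clamp_hinge 0.69 [311.  132.8]
clamp_bar 0.8 [311.4 201. ]
pose [ 0.5416  0.2674 -0.7807] res [   0.8    9.    -0.7 -169.7   20.6   10.6  -31.6   -2.4]
shift cm [ 0.83 -0.54  2.12]
turn [-0.001 -0.002 -0.003]
[404. 102. 433. 298.] yaw 0.226 [651. 127.] [451.  81.]
[344.  -0. 260.  53.] yaw -1.069 [732. 184.] [692. 257.]
[274. 284. 349. 284.] yaw 1.568 [469. 254.] [468. 173.]
[426. 298. 415. 227.] yaw 0.229 [451.  89.] [531. 108.]
[415. 227. 405. 162.] yaw 0.227 [532. 108.] [597. 123.]
[344. 294. 279. 294.] yaw 1.567 [456. 178.] [456. 249.]
[260.  51. 232.   1.] yaw 0.510 [693. 257.] [732. 279.]
[409.  57. 399.   0.] yaw 0.266 [688. 125.] [732. 137.]
[404. 161. 396. 108.] yaw 0.227 [598. 123.] [646. 134.]
[392.  94. 438.  81.] yaw -1.319 [658. 138.] [669.  97.]
```

View pics/w2.png

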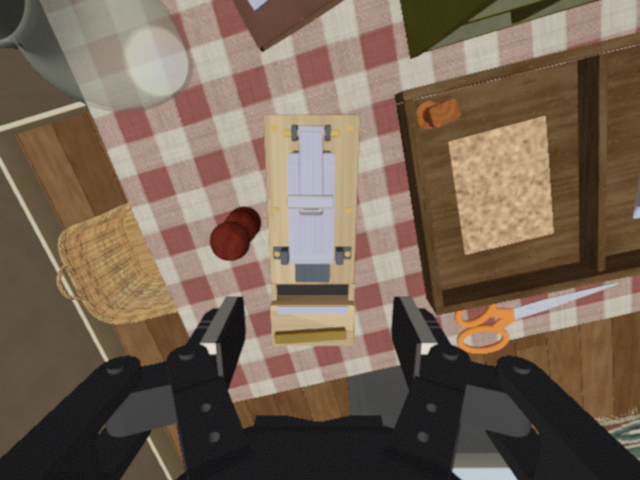

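The wrist view shows the shaver's rear corners at (265,115) and (358,115), the bar at (311,201) and the hinge at (311,133). The two "bed"/"pin" detections were wrong. The mouth's edge is at row 284, so I'll refit with these.

```bash
python3 - <<'E'
from h import *
p=fit([(SH["clamp_hinge"],(311,132.8)),(SH["clamp_bar"],(311.4,201)),((120,45,46),(265,115)),((120,-45,46),(358,115)),((-52,45,46),(272,284)),((-52,-45,46),(355,284))])
b=w(p,SH["clamp_bar"]);print(b, w(p,(104,0,72))); delta((b[0],b[1],.066),p[2])
E
```

```text
pose [0.5204 0.2119 0.0027] res [ 0.1  0.   0.2  8.5 -2.  -0.2  1.8 -0.8 -0.5  0.2  0.1 -0.3]
[0.55944976 0.21200998 0.087     ] [0.62444952 0.21218692 0.072     ]
shift cm [ 0.75 -0.78 15.52]
turn [-0.001 -0.002 -0.005]
```

```bash
python3 - <<'E'
from h import *
for z in (.087,.1,.11,.12): print(z,ray("wrist",(311.4,201),z), ray("wrist",(309,211),z))
for a in (0,.1,.2,.3,.4,.5):
    e=np.arctan2(15,65)+a; r=np.hypot(65,15)/1000; X=(.6244-r*np.cos(e),.212,.072+r*np.sin(e)); print(a,np.round(X,4),proj("wrist",X))
im=cv2.imread("pics/w2.png")[100:310,225:395]; cv2.imwrite("pics/w2c.png",cv2.resize(im,None,fx=2.8,fy=2.8,interpolation=cv2.INTER_CUBIC))
im=cv2.imread("pics/scene0.png")[240:390,215:365]; cv2.imwrite("pics/s0c.png",cv2.resize(im,None,fx=4,fy=4,interpolation=cv2.INTER_CUBIC))
E
```

```text
0.087 [0.56713888 0.21215765 0.087     ] [0.55813411 0.21437212 0.087     ]
0.1 [0.56973364 0.21190011 0.1       ] [0.56111061 0.21402071 0.1       ]
0.11 [0.57172962 0.21170201 0.11      ] [0.56340022 0.2137504  0.11      ]
0.12 [0.57372559 0.21150391 0.12      ] [0.56568983 0.21348008 0.12      ]
0 [0.5594 0.212  0.087 ] [311.65559473 209.59732324]
0.1 [0.5612 0.212  0.0934] [311.50936087 209.16952065]
0.2 [0.5637 0.212  0.0996] [311.35451283 207.94031647]
0.3 [0.5667 0.212  0.1055] [311.19213989 205.8686504 ]
0.4 [0.5704 0.212  0.1111] [311.02359547 202.92066022]
0.5 [0.5745 0.212  0.1163] [310.85051787 199.07239612]
```

View pics/w2c.png

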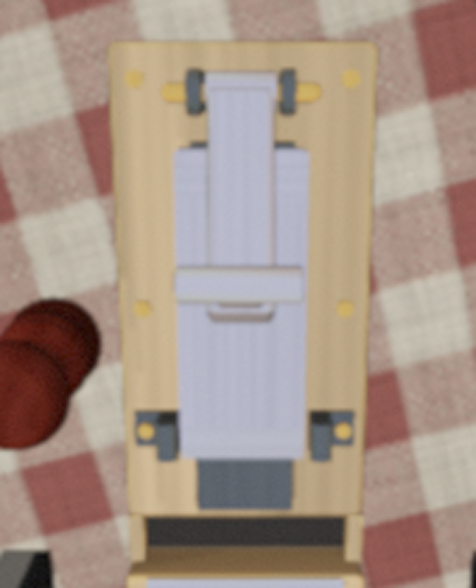

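View pics/s0c.png

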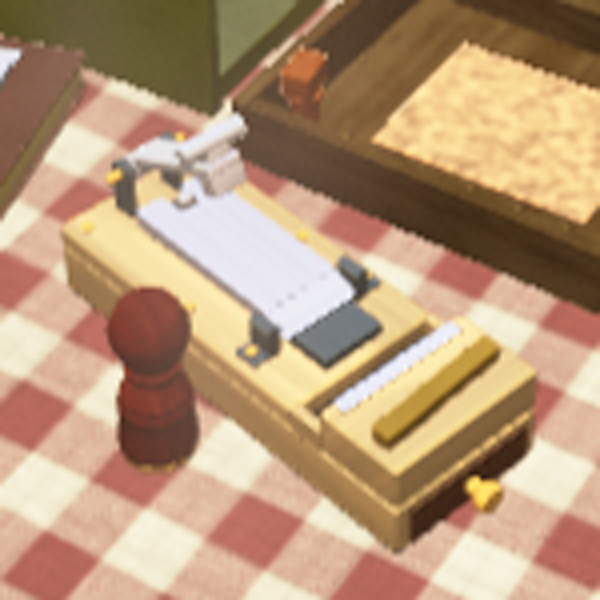

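The crops show the clamp standing partly raised at the start, with its bar at about (311,201) in the wrist picture and (268,277) in the scene picture. I'll check the angle against the scene view.

```bash
python3 - <<'E'
from h import *
for a in (.3,.4,.45,.5,.6):
    e=np.arctan2(15,65)+a; r=np.hypot(65,15)/1000; X=(.6244-r*np.cos(e),.212,.072+r*np.sin(e)); print(a,np.round(X,4),proj("wrist",X),proj("scene",X))
E
python3 -m handwheel '[[[2,-0.8,3],[0,0,0]],[[2,-0.8,5],[0,0,0]],[[2,-0.8,5],[0,0,0]]]'
```

```text
0.3 [0.5667 0.212  0.1055] [311.19213989 205.8686504 ] [268.36028483 280.46488154]
0.4 [0.5704 0.212  0.1111] [311.02359547 202.92066022] [266.95577388 277.28412939]
0.45 [0.5724 0.212  0.1138] [310.93750939 201.11009216] [266.1851667  275.69898011]
0.5 [0.5745 0.212  0.1163] [310.85051787 199.07239612] [265.37183278 274.12342331]
0.6 [0.5792 0.212  0.1211] [310.674842   194.31278663] [263.6263721  271.01927638]
t: 5.32
tool_pos: [0.5695, 0.2114, 0.1672]
tool_rot: [3.14, -0.004, -0.008]
contact_force: [0.4, -0.1, 0.5]
opening: 0.0642
grip_force: 0.0
```

```bash
python3 -m handwheel '[[[0,0,3],[0,0,0]],[[0,0,6],[0,0,0]],[[0,0,7.6],[0,0,0]],[[0,0,7.6],[0,0,0]]]' - 20; python3 -m handwheel '[[[0,0,0],[0,0,0]],[[0,0,0],[0,0,0]],[[0,0,0],[0,0,0]],[[0,0,0],[0,0,0]]]' 1 20;python3 -m handwheel '[[[0,0,0],[0,0,0]],[[0,0,0],[0,0,0]],[[0,0,0],[0,0,0]]]'
```

```text
t: 5.82
tool_pos: [0.5706, 0.2116, 0.0931]
tool_rot: [3.141, -0.004, -0.003]
contact_force: [0.1, -0.3, 0.0]
opening: 0.0642
grip_force: 0.0
t: 6.32
tool_pos: [0.5716, 0.2119, 0.0941]
tool_rot: [-3.141, 0.004, -0.001]
contact_force: [0.4, -0.8, -0.0]
opening: 0.0001
grip_force: 0.0
t: 6.7
tool_pos: [0.5713, 0.2118, 0.0936]
tool_rot: [3.142, -0.005, -0.0]
contact_force: [0.4, -0.2, -0.2]
opening: 0.0001
grip_force: 0.0
```

```bash
python3 - <<'E'
from h import *
a=ctrl.get_image("wrist");b=ctrl.get_image("scene")[210:390,180:400]
a=cv2.resize(a[60:,150:490],None,fx=1.15,fy=1.15);b=cv2.resize(b,(400,327),interpolation=cv2.INTER_CUBIC)
c=np.zeros((max(a.shape[0],327),a.shape[1]+400,3),np.uint8);c[:a.shape[0],:a.shape[1]]=a;c[:327,a.shape[1]:]=b;print(c.shape)
cv2.imwrite("pics/w3.png",c)
E
```

```text
(483, 791, 3)
```

View pics/w3.png

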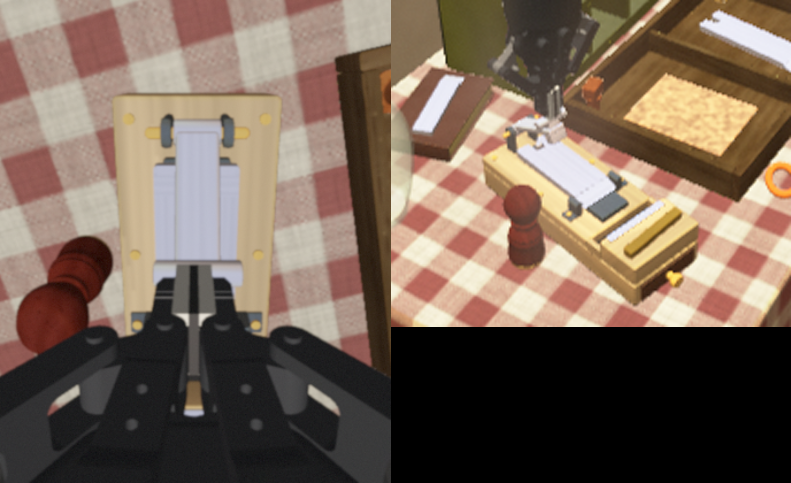

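The view shows the fingers shut just in front of or above the bar, which is at about wrist pixel (322,296). I'll triangulate it with the earlier view.

```bash
python3 - <<'E'
from h import *
for z in (.08,.087,.1,.11,.12): print(z,ray("wrist",(321,296.5),z).round(4), "earlier x",round(.56714+(z-.087)*.1996,4))
print("rear corners",ray("wrist",(150+113/1.15,60+96/1.15),.046),ray("wrist",(150+281/1.15,60+96/1.15),.046)); print("hinge",ray("wrist",(322,60+130/1.15),.072)); print(ctrl.get_obs()["tool_pos"])
E
```

```text
0.08 [0.5544 0.2124 0.08  ] earlier x 0.5657
0.087 [0.5579 0.2124 0.087 ] earlier x 0.5671
0.1 [0.5645 0.2125 0.1   ] earlier x 0.5697
0.11 [0.5696 0.2126 0.11  ] earlier x 0.5717
0.12 [0.5746 0.2127 0.12  ] earlier x 0.5737
rear corners [0.63927878 0.25576571 0.046     ] [0.63897082 0.16781976 0.046     ]
hinge [0.62469122 0.21167286 0.072     ]
[0.57131917 0.21181111 0.09366329]
```

```bash
python3 - <<'E'
from h import *
for a in (-.1,0,.1,.2,.3,.4,.5):
    e=np.arctan2(15,65)+a; r=np.hypot(65,15)/1000; X=(.6244-r*np.cos(e),.212,.072+r*np.sin(e)); print(a,np.round(X,4),proj("wrist",X).round(1),proj("scene",X).round(1))
print("tcp",proj("wrist",ctrl.get_obs()["tool_pos"]),proj("scene",ctrl.get_obs()["tool_pos"]))
for cam in("scene","wrist"):
  for q in ("clamp_bar","clamp_hinge"): print(cam,q,[(round(d["score"],2),np.round(d["position"],1)) for d in ctrl.landmark_of(cam,q)[:2]])
E
```

```text
-0.1 [0.5582 0.212  0.0804] [321.6 290.9] [271.9 292.7]
0 [0.5594 0.212  0.087 ] [321.7 294.1] [271.4 289.8]
0.1 [0.5612 0.212  0.0934] [321.9 296.4] [270.6 286.7]
0.2 [0.5637 0.212  0.0996] [322.  297.6] [269.6 283.6]
0.3 [0.5667 0.212  0.1055] [322.1 297.5] [268.4 280.5]
0.4 [0.5704 0.212  0.1111] [322.2 296.1] [267.  277.3]
0.5 [0.5745 0.212  0.1163] [322.4 293.1] [265.4 274.1]
tcp [322.20792558 279.48686036] [267.16172769 284.06921372]
scene clamp_bar [(0.84, array([268.9, 275.9])), (0.32, array([356.6, 224.3]))]
scene clamp_hinge [(0.72, array([208.6, 274. ])), (0.68, array([208. , 267.9]))]
wrist clamp_bar [(0.96, array([321.5, 296.9]))]
wrist clamp_hinge [(0.79, array([322. , 170.8]))]
```

```bash
python3 -m handwheel '[[[-0.5,0,-1],[0,0,0]],[[-2,0,-3],[0,0,0]],[[-4,0,-6],[0,0,0]],[[-6,0,-8],[0,0,0]],[[-6,0,-8],[0,0,0]]]'; python3 -m handwheel '[[[0,0,0],[0,0,0]]]' -0.4; python3 - <<'E'
from h import *
a=ctrl.get_image("wrist");b=ctrl.get_image("scene")
for a1 in (-.1,0,.1,.2,.3,.4,.5):
    e=np.arctan2(15,65)+a1; r=np.hypot(65,15)/1000; X=(.6244-r*np.cos(e),.212,.072+r*np.sin(e)); print(a1,np.round(X,4),proj("wrist",X).round(1),proj("scene",X).round(1))
for cam in("scene","wrist"):
  for q in ("clamp_bar","clamp_hinge"): print(cam,q,[(round(d["score"],2),np.round(d["position"],1)) for d in ctrl.landmark_of(cam,q)[:2]])
print(proj("scene",(.6244,.212,.072)),proj("wrist",(.6244,.212,.072)))
a=cv2.resize(a[:250,230:400],None,fx=2.3,fy=2.3);b=cv2.resize(b[250:350,220:320],(400,400),interpolation=cv2.INTER_CUBIC)
c=np.zeros((max(a.shape[0],400),a.shape[1]+400,3),np.uint8);c[:a.shape[0],:a.shape[1]]=a;c[:400,a.shape[1]:]=b;print(c.shape)
cv2.imwrite("pics/w4.png",c)
E
```

```text
t: 7.62
tool_pos: [0.512, 0.2126, 0.1767]
tool_rot: [-3.14, 0.003, -0.008]
contact_force: [-0.4, 0.5, -0.2]
opening: -0.0001
grip_force: 0.0
t: 7.75
tool_pos: [0.5114, 0.2119, 0.1733]
tool_rot: [3.141, -0.005, -0.0]
contact_force: [0.6, 1.1, 0.0]
opening: 0.0169
grip_force: 0.0
-0.1 [0.5582 0.212  0.0804] [320.3 169.6] [271.9 292.7]
0 [0.5594 0.212  0.087 ] [320.4 169. ] [271.4 289.8]
0.1 [0.5612 0.212  0.0934] [320.4 167.5] [270.6 286.7]
0.2 [0.5637 0.212  0.0996] [320.5 164.8] [269.6 283.6]
0.3 [0.5667 0.212  0.1055] [320.6 161. ] [268.4 280.5]
0.4 [0.5704 0.212  0.1111] [320.6 156.1] [267.  277.3]
0.5 [0.5745 0.212  0.1163] [320.7 150. ] [265.4 274.1]
scene clamp_bar [(0.88, array([265.7, 275.9]))]
scene clamp_hinge [(0.94, array([249. , 278.9]))]
wrist clamp_bar [(0.82, array([320.3, 153.9]))]
wrist clamp_hinge [(0.66, array([318.2,  71.5])), (0.41, array([538.8, 153.3]))]
[250.13307655 279.76004276] [320.17288335  73.43978926]
(575, 791, 3)
```

View pics/w4.png

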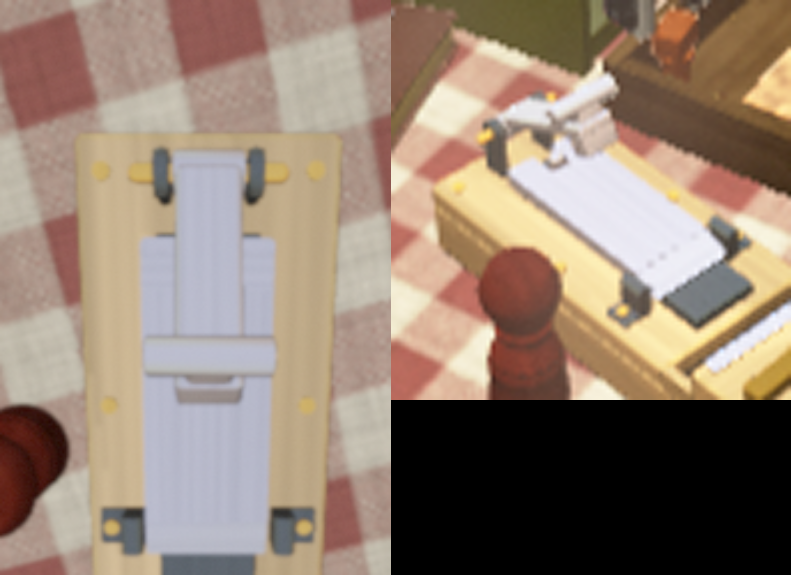

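```bash
python3 - <<'E'
from h import *
c=cv2.imread("pics/w3.png")
a=cv2.resize(c[230:400,110:290],(400,378),interpolation=cv2.INTER_CUBIC);b=cv2.resize(c[60:190,480:620],(400,371),interpolation=cv2.INTER_CUBIC)
o=np.zeros((378,800,3),np.uint8);o[:,:400]=a;o[:371,400:]=b;cv2.imwrite("pics/w3z.png",o)
cc=ctrl.calibration("wrist");print(-np.array(cc["R"]).T@np.array(cc["t"])-ctrl.get_obs()["tool_pos"],np.round(cc["R"],2))
E
```

```text
[0.07742437 0.00207536 0.17215792] [[-0.   -1.    0.  ]
 [-0.95  0.    0.31]
 [-0.31  0.   -0.95]]
```

View pics/w3z.png

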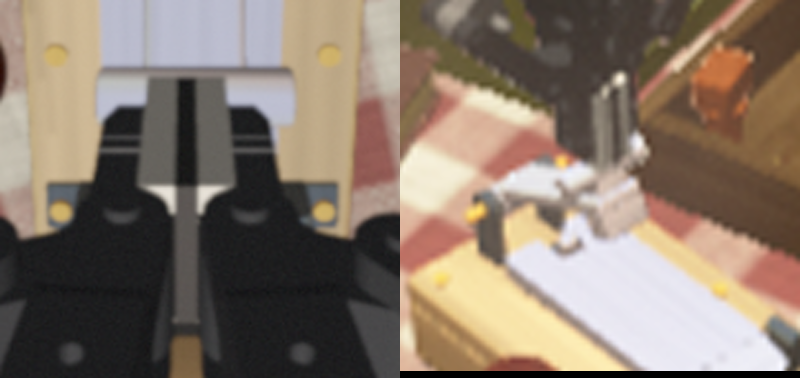

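The zoom shows the shut finger tips just above the bar, so I was too high. I'll go in about 15 mm lower.

```bash
python3 -m handwheel '[[[3,0,0],[0,0,0]],[[6,0,2],[0,0,0]],[[6.1,0,5],[0,0,0]],[[6.1,0,8],[0,0,0]],[[6.1,0,9.4],[0,0,0]]]' -0.4 20; python3 -m handwheel '[[[0,0,0],[0,0,0]],[[0,0,0],[0,0,0]]]' -;python3 -m handwheel '[[[0,0,0],[0,0,0]],[[0,0,0],[0,0,0]],[[0,0,0],[0,0,0]],[[0,0,0],[0,0,0]],[[0,0,0],[0,0,0]]]' 1 20
```

```text
t: 8.68
tool_pos: [0.571, 0.2114, 0.0769]
tool_rot: [3.141, -0.005, -0.006]
contact_force: [0.4, -0.1, 0.3]
opening: 0.0596
grip_force: 0.0
t: 8.93
tool_pos: [0.5734, 0.2121, 0.0813]
tool_rot: [-3.141, 0.004, -0.004]
contact_force: [-0.2, -0.0, 0.6]
opening: 0.06
grip_force: 0.0
t: 9.55
tool_pos: [0.5724, 0.2102, 0.0808]
tool_rot: [3.138, -0.005, -0.0]
contact_force: [-2.0, -5.8, 2.9]
opening: 0.0352
grip_force: 22.8
```

```bash
python3 -m handwheel '[[[0.54,0.1,-0.59],[0,0,0]],[[1.08,0.1,-1.07],[0,0,0]],[[1.74,0.1,-1.53],[0,0,0]],[[2.51,0.1,-1.94],[0,0,0]],[[3.29,0.1,-2.23],[0,0,0]]]' - 30; python3 -m handwheel '[[[0.81,0,-0.19],[0,0,0]],[[1.63,0,-0.28],[0,0,0]],[[2.47,0,-0.27],[0,0,0]],[[3.26,0,-0.16],[0,0,0]],[[3.97,0,0.03],[0,0,0]]]'
```

```text
t: 10.18
tool_pos: [0.6056, 0.2102, 0.102]
tool_rot: [3.14, -0.005, -0.001]
contact_force: [-2.3, -4.0, -3.7]
opening: 0.0347
grip_force: 30.2
t: 10.8
tool_pos: [0.6469, 0.2101, 0.1034]
tool_rot: [3.141, -0.005, 0.005]
contact_force: [-2.1, -4.9, 3.5]
opening: 0.0341
grip_force: 29.5
```

```bash
python3 -m handwheel '[[[0.3,0,0.1],[0,0,0]],[[0.56,0,0.2],[0,0,0]],[[0.7,0,0.26],[0,0,0]],[[0.75,0,0.3],[0,0,0]]]'
```

```text
t: 11.3
tool_pos: [0.6546, 0.2101, 0.101]
tool_rot: [3.141, -0.005, 0.008]
contact_force: [-0.3, -5.0, 5.3]
opening: 0.0344
grip_force: 29.4
```

```bash
python3 -m handwheel '[[[0.2,0,0.1],[0,0,0]],[[0.35,0,0.18],[0,0,0]],[[0.35,0,0.18],[0,0,0]]]'
```

```text
t: 11.68
tool_pos: [0.6586, 0.2101, 0.0995]
tool_rot: [3.141, -0.005, 0.01]
contact_force: [0.3, -5.0, 6.1]
opening: 0.034
grip_force: 29.3
```

```bash
python3 - <<'E'
from h import *
ctrl.get_image("scene")
print([(round(d["score"],2),np.round(d["position"],1)) for d in ctrl.landmark_of("scene","clamp_bar")[:2]])
for a1 in (1.5,1.6,1.7,1.75,1.8):
    e=np.arctan2(15,65)+a1; r=np.hypot(65,15)/1000; X=(.6244-r*np.cos(e),.212,.072+r*np.sin(e)); print(a1,np.round(X,4),proj("scene",X).round(1))
E
```

```text
[(0.9, array([242.2, 248.1]))]
1.5 [0.6348 0.212  0.1379] [244.4 250.9]
1.6 [0.6413 0.212  0.1365] [242.3 250. ]
1.7 [0.6476 0.212  0.1345] [240.3 249.4]
1.75 [0.6507 0.212  0.1333] [239.4 249.2]
1.8 [0.6538 0.212  0.1319] [238.5 249.1]
```

```bash
python3 -m handwheel '[[[0.25,0,0.12],[0,0,0]],[[0.5,0,0.25],[0,0,0]],[[0.7,0,0.35],[0,0,0]],[[0.7,0,0.35],[0,0,0]]]'
```

```text
t: 12.28
tool_pos: [0.6627, 0.2101, 0.0973]
tool_rot: [3.14, -0.004, -0.003]
contact_force: [-12.5, -7.4, 15.7]
opening: 0.0346
grip_force: 29.0
```

```bash
python3 -m handwheel '[[[-0.25,0,-0.1],[0,0,0]],[[-0.25,0,-0.1],[0,0,0]]]'; python3 -m handwheel '[[[0,0,0],[0,0,0]],[[0,0,0],[0,0,0]],[[0,0,0],[0,0,0]]]' -0.4; python3 -m handwheel '[[[0,0,-1.5],[0,0,0]],[[0,0,-4.5],[0,0,0]],[[0,0,-8],[0,0,0]],[[-4,0,-8],[0,0,0]],[[-10,0,-8],[0,0,0]]]';python3 -m handwheel '[[[-4,0,0],[0,0,0]],[[-4,0,0],[0,0,0]],[[-4,0,0],[0,0,0]]]'; python3 - <<'E'
from h import *
a=ctrl.get_image("wrist");b=ctrl.get_image("scene")
for cam in("scene","wrist"):
  for q in ("clamp_bar","clamp_hinge","pin","worn_notch","worn_iron","bed","clamp"): print(cam,q,[(round(d["score"],2),np.round(d["position"],1)) for d in ctrl.landmark_of(cam,q)[:2]])
P=(.5204,.2119,.0)
for k,X in {"hinge":(104,0,72),"pin":(75,0,54),"iron":(32,0,54),"bed":(-15,0,54),"bar1.6":(121,0,136.5),"bar1.75":(130,0,133)}.items(): print(k,proj("wrist",w(P,X)).round(1),proj("scene",w(P,X)).round(1))
print(ctrl.get_obs()["tool_pos"])
a=cv2.resize(a[:300,200:440],None,fx=1.6,fy=1.6);b=cv2.resize(b[220:340,200:320],(400,400),interpolation=cv2.INTER_CUBIC)
c=np.zeros((max(a.shape[0],400),a.shape[1]+400,3),np.uint8);c[:a.shape[0],:a.shape[1]]=a;c[:400,a.shape[1]:]=b
cv2.imwrite("pics/w5.png",c)
E
```

```text
t: 12.52
tool_pos: [0.6625, 0.2101, 0.0976]
tool_rot: [3.141, -0.005, 0.008]
contact_force: [-3.3, -5.4, 7.8]
opening: 0.0343
grip_force: 29.5
t: 12.9
tool_pos: [0.6604, 0.2111, 0.0939]
tool_rot: [-3.141, 0.004, 0.0]
contact_force: [0.1, -0.2, -0.1]
opening: 0.0598
grip_force: 0.0
t: 13.52
tool_pos: [0.5611, 0.211, 0.1767]
tool_rot: [-3.14, 0.006, -0.006]
contact_force: [-0.8, 0.4, 0.6]
opening: 0.0599
grip_force: 0.0
t: 13.9
tool_pos: [0.5214, 0.2112, 0.1757]
tool_rot: [-3.141, 0.004, -0.004]
contact_force: [0.8, -0.0, 0.5]
opening: 0.0596
grip_force: 0.0
scene clamp_bar [(0.76, array([238.3, 247.3])), (0.55, array([415.7, 294.4]))]
scene clamp_hinge [(0.72, array([249.2, 279.3]))]
scene pin [(0.74, array([262.7, 291.6]))]
scene worn_notch [(0.77, array([259.9, 292.4])), (0.38, array([323. , 338.3]))]
scene worn_iron [(0.94, array([275.4, 303.6]))]
scene bed [(0.94, array([291.1, 314.7])), (0.28, array([448.5, 247.2]))]Traceback (most recent call last):
  File "<stdin>", line 4, in <module>
ValueError: it knows: bed, book, clamp_bar, clamp_hinge, cork_mat, narrow_iron, new_iron, new_notch, pin, scissors, seal_pawn, seal_slim, stamp_handle, tray_left, vase_left, wax_long, wax_shaver, wax_short, worn_
```

```bash
python3 - <<'E'
from h import *
a=ctrl.get_image("wrist");cv2.imwrite("pics/w5.png",a); o=[]
for q in ("clamp_hinge","pin","worn_notch","worn_iron","bed"):
    d=ctrl.landmark_of("wrist",q)
    if d: print(q,round(d[0]["score"],2),np.round(d[0]["position"],1)); o.append((SH[q],d[0]["position"]))
P=fit(o); print(ctrl.get_obs()["tool_pos"])
lines(a,(230,0,410,300),.062,n=14,minlen=30)
E
```

```text
clamp_hinge 0.92 [319.   85.9]
pin 0.6 [320.1 130.8]
worn_notch 0.74 [318.4 132.5]
worn_iron 0.75 [319.  187.8]
bed 0.7 [316.1 239.1]
pose [ 0.5196  0.2139 -0.0218] res [ 0.6  3.4 -1.3  0.4  0.4 -1.3 -1.2 -2.4  0.8  0.2]
[0.52043777 0.21095861 0.1743628 ]
[362. 298. 273. 298.] yaw 1.566 [452. 174.] [453. 253.]
[274. 275. 359. 275.] yaw 1.567 [475. 251.] [474. 177.]
[357. 288. 281. 288.] yaw 1.568 [462. 179.] [462. 246.]
[352.  12. 287.  11.] yaw 1.565 [675. 189.] [675. 234.]
[369. 201. 372. 147.] yaw -0.001 [540. 171.] [583. 171.]
[263.  97. 265. 144.] yaw -0.008 [619. 254.] [585. 255.]
[368. 243. 369. 198.] yaw 0.022 [504. 170.] [542. 171.]
[299. 250. 342. 250.] yaw 1.563 [497. 229.] [497. 193.]
[298. 114. 339. 114.] yaw 1.570 [607. 228.] [607. 197.]
[395. 102. 388.  66.] yaw 0.248 [616. 155.] [640. 161.]
[262.  19. 271.  55.] yaw 0.242 [670. 252.] [648. 247.]
[302.  70. 338.  70.] yaw 1.566 [638. 225.] [638. 198.]
[388.  62. 382.  27.] yaw 0.248 [643. 162.] [665. 167.]
[246. 105. 237.  71.] yaw 0.235 [614. 267.] [637. 272.]
```

View pics/w5.png

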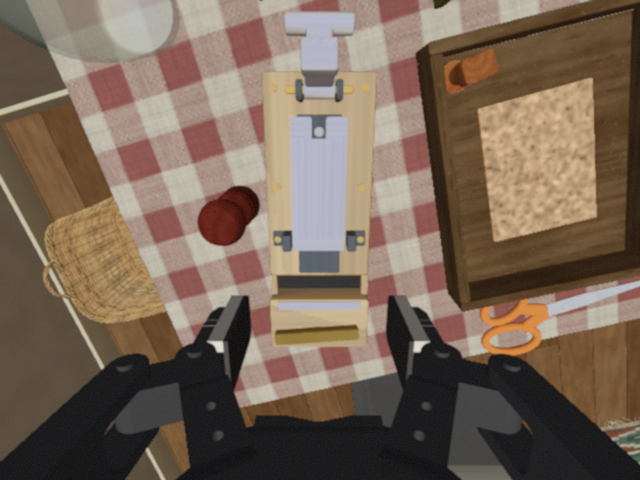

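The wrist view shows the clamp up (bar at 320,22) and the worn iron on the bed from (298,114) to (342,250). That puts its centre at about (0.552, 0.211). Next I'll grasp it across its width.

```bash
python3 -m handwheel '[[[2,0,2],[0,0,0]],[[3.1,0,5],[0,0,0]],[[3.1,0,8],[0,0,0]],[[3.1,0,10.5],[0,0,0]],[[3.1,0,11.5],[0,0,0]]]' - 40; python3 -m handwheel '[[[0,0,0.6],[0,0,0]],[[0,0,1.2],[0,0,0]],[[0,0,1.2],[0,0,0]]]'; python3 -m handwheel '[[[0,0,0],[0,0,0]],[[0,0,0],[0,0,0]],[[0,0,0],[0,0,0]],[[0,0,0],[0,0,0]]]' 0.3 40
```

```text
t: 15.22
tool_pos: [0.5502, 0.2106, 0.0574]
tool_rot: [3.141, -0.005, -0.005]
contact_force: [-0.1, -0.3, -0.6]
opening: 0.0598
grip_force: 0.0
t: 15.6
tool_pos: [0.5516, 0.2109, 0.0477]
tool_rot: [-3.141, 0.005, -0.001]
contact_force: [-0.8, 0.2, -0.1]
opening: 0.0596
grip_force: 0.0
t: 16.1
tool_pos: [0.5515, 0.2109, 0.0475]
tool_rot: [-3.142, 0.004, -0.0]
contact_force: [-0.2, 0.0, 0.3]
opening: 0.03
grip_force: 0.0
```

The fingers passed over the iron without touching it, so the real tips sit about 15 mm or more above the nominal TCP. I'll reopen and go lower in guarded steps.

```bash
python3 -m handwheel '[[[0,0,0],[0,0,0]],[[0,0,0],[0,0,0]],[[0,0,0],[0,0,0]]]' -0.4; python3 -m handwheel '[[[0,0,0.5],[0,0,0]],[[0,0,0.9],[0,0,0]],[[0,0,0.9],[0,0,0]]]';  python3 -m handwheel '[[[0,0,0],[0,0,0]],[[0,0,0],[0,0,0]],[[0,0,0],[0,0,0]],[[0,0,0],[0,0,0]]]' 0.2 40
```

```text
t: 16.48
tool_pos: [0.5514, 0.2109, 0.0474]
tool_rot: [3.142, -0.004, -0.0]
contact_force: [-0.4, -1.5, -0.5]
opening: 0.0598
grip_force: 0.0
t: 16.85
tool_pos: [0.5509, 0.2107, 0.0376]
tool_rot: [3.141, -0.005, -0.002]
contact_force: [-0.1, 0.3, -1.4]
opening: 0.0596
grip_force: 0.0
t: 17.35
tool_pos: [0.5515, 0.2109, 0.0385]
tool_rot: [-3.142, 0.004, -0.0]
contact_force: [0.1, -0.8, 0.6]
opening: 0.0341
grip_force: 0.0
```

```bash
python3 -m handwheel '[[[0,0,0],[0,0,0]],[[0,0,0],[0,0,0]],[[0,0,0],[0,0,0]]]' -0.4; python3 -m handwheel '[[[0,0,0.5],[0,0,0]],[[0,0,0.8],[0,0,0]],[[0,0,0.8],[0,0,0]]]';  python3 -m handwheel '[[[0,0,0],[0,0,0]],[[0,0,0],[0,0,0]],[[0,0,0],[0,0,0]],[[0,0,0],[0,0,0]]]' 0.2 40
```

```text
t: 17.73
tool_pos: [0.5515, 0.2109, 0.0384]
tool_rot: [-3.142, 0.005, -0.0]
contact_force: [-0.5, 0.1, 0.0]
opening: 0.06
grip_force: 0.0
t: 18.1
tool_pos: [0.551, 0.2107, 0.0297]
tool_rot: [3.141, -0.004, -0.002]
contact_force: [0.7, 0.1, -0.7]
opening: 0.0599
grip_force: 0.0
t: 18.6
tool_pos: [0.5516, 0.2109, 0.0309]
tool_rot: [3.142, -0.005, 0.001]
contact_force: [-1.8, -1.5, 4.1]
opening: 0.0407
grip_force: 40.5
```

```bash
python3 -m handwheel '[[[0,0,0],[0,0,0]],[[0,0,0],[0,0,0]],[[0,0,0],[0,0,0]]]' -0.4; python3 -m handwheel '[[[0,0,0.4],[0,0,0]],[[0,0,0.7],[0,0,0]],[[0,0,0.7],[0,0,0]]]';  python3 -m handwheel '[[[0,0,0],[0,0,0]],[[0,0,0],[0,0,0]],[[0,0,0],[0,0,0]],[[0,0,0],[0,0,0]]]' 0.2 40
```

```text
t: 18.98
tool_pos: [0.5513, 0.2109, 0.0301]
tool_rot: [-3.142, 0.004, 0.0]
contact_force: [0.6, -0.1, 0.5]
opening: 0.0599
grip_force: 0.0
t: 19.35
tool_pos: [0.551, 0.2108, 0.0228]
tool_rot: [3.141, -0.005, -0.002]
contact_force: [0.5, 0.2, -1.0]
opening: 0.0598
grip_force: 0.0
t: 19.85
tool_pos: [0.5516, 0.2109, 0.0236]
tool_rot: [-3.141, 0.004, -0.001]
contact_force: [-0.6, -0.0, 0.8]
opening: 0.0427
grip_force: 41.9
```

```bash
python3 -m handwheel '[[[-0.2,0,0],[0,0,0]],[[-0.2,0,-0.6],[0,0,0]],[[-0.2,0,-2],[0,0,0]],[[-0.2,0,-5],[0,0,0]],[[-0.2,0,-8],[0,0,0]]]' - 60; python3 - <<'E'
from h import *
c=[ray("top",p,.009)[:2] for p in ((312,235),(356,224),(369,282),(327,292))]; print(np.round(c,3),np.mean(c,0))
d=c[0]-c[3]; print(np.arctan2(d[1],d[0])); d=c[1]-c[2]; print(np.arctan2(d[1],d[0]))
ctrl.get_image("wrist"); find("wrist","cork_mat",.005)
delta((.562,.004,.10),.227)
print(ctrl.get_obs()["opening"],ctrl.get_obs()["contact_force"])
E
```

```text
t: 20.48
tool_pos: [0.5491, 0.2108, 0.1046]
tool_rot: [3.141, -0.004, -0.001]
contact_force: [1.0, 0.6, -2.1]
opening: 0.0422
grip_force: 61.5
[[ 0.611  0.064]
 [ 0.637 -0.034]
 [ 0.509 -0.062]
 [ 0.486  0.029]] [ 0.56053829 -0.0007318 ]
0.26672361833442315
0.2186615988070677
wrist cork_mat 0.91 [582.4 207.4] [568.9   3.3   5. ]
shift cm [ 1.   20.77  0.83]
turn [-0.001 -0.009 -0.23 ]
0.04166536007288839 [-0.24340865  0.37394286 -1.01072981]
```

```bash
python3 -m handwheel '[[[0.3,4,0],[0,0,-0.05]],[[0.6,9,0],[0,0,-0.12]],[[0.9,14,0],[0,0,-0.18]],[[1.2,18.5,0],[0,0,-0.23]],[[1.2,20.9,0],[0,0,-0.23]]]';python3 -m handwheel '[[[0,0,0],[0,0,0]],[[0,0,2],[0,0,0]],[[0,0,4],[0,0,0]]]'; python3 - <<'E'
from h import *
a=ctrl.get_image("wrist");cv2.imwrite("pics/w6.png",a)
for q,z in (("cork_mat",.005),("worn_iron",.06),("tray_left",0)): find("wrist",q,z)
delta((.562,.002,-.0215),.227)
E
```

```text
t: 21.2
tool_pos: [0.56, -0.0002, 0.1022]
tool_rot: [-3.122, -0.353, 0.003]
contact_force: [0.1, 0.4, -2.0]
opening: 0.0422
grip_force: 61.7
t: 21.58
tool_pos: [0.56, 0.0029, 0.0612]
tool_rot: [-3.121, -0.358, 0.002]
contact_force: [0.2, -0.8, -2.9]
opening: 0.042
grip_force: 61.7
wrist worn_iron 0.95 [316.7 308.7] [541.2   2.   60. ]
wrist tray_left 0.29 [318.8 215.8] [578.8   8.9   0. ]
shift cm [0.23 0.12 8.32]
turn [-0.001  0.003  0.001]
```

```bash
python3 -m handwheel '[[[0.1,0.1,2],[0,0,0]],[[0.2,0.1,4.5],[0,0,0]],[[0.2,0.1,6.5],[0,0,0]],[[0.2,0.1,7.3],[0,0,0]],[[0.2,0.1,7.3],[0,0,0]]]'; python3 -m handwheel '[[[0,0,0.3],[0,0,0]],[[0,0,0.6],[0,0,0]],[[0,0,0.75],[0,0,0]],[[0,0,0.75],[0,0,0]]]'
```

```text
t: 22.4
tool_pos: [0.5626, 0.0014, -0.0103]
tool_rot: [-3.121, -0.356, 0.002]
contact_force: [-0.0, -0.3, -1.5]
opening: 0.0418
grip_force: 61.6
t: 22.9
tool_pos: [0.563, 0.0013, -0.0171]
tool_rot: [-3.121, -0.356, -0.0]
contact_force: [0.0, -0.4, -2.9]
opening: 0.0424
grip_force: 61.6
```

```bash
python3 -m handwheel '[[[0,0,0.2],[0,0,0]],[[0,0,0.3],[0,0,0]],[[0,0,0.3],[0,0,0]]]'; python3 -m handwheel '[[[0,0,0.1],[0,0,0]],[[0,0,0.15],[0,0,0]],[[0,0,0.15],[0,0,0]]]'
```

```text
t: 23.28
tool_pos: [0.5629, 0.0013, -0.0202]
tool_rot: [-3.121, -0.356, 0.0]
contact_force: [-0.4, -0.1, -2.1]
opening: 0.0421
grip_force: 61.6
t: 23.65
tool_pos: [0.5632, 0.0013, -0.0209]
tool_rot: [3.121, 0.356, -0.0]
contact_force: [-3.9, 0.2, 5.0]
opening: 0.0421
grip_force: 65.9
```

```bash
python3 -m handwheel '[[[0,0,0],[0,0,0]],[[0,0,0],[0,0,0]],[[0,0,0],[0,0,0]],[[0,0,-1],[0,0,0]],[[0,0,-5],[0,0,0]]]' -0.4;  python3 -m handwheel '[[[0,0,-5],[0,0,0]],[[0,2,-10],[0,0,0.03]],[[-1,7,-13],[0,0,0.06]],[[-2,12,-13],[0,0,0.1]],[[-2.8,16.4,-13],[0,0,0.13]]]'; python3 -m handwheel '[[[0,0,0],[0,0,0]],[[0,0,0],[0,0,0]]]'; python3 - <<'E'
from h import *
a=ctrl.get_image("wrist");cv2.imwrite("pics/w7.png",a)
for q,z in (("new_iron",.005),("new_notch",.005),("worn_iron",.009),("cork_mat",.005),("seal_slim",.005)): find("wrist",q,z)
lines(a,(180,0,460,330),.013,n=16,minlen=30)
print(ctrl.get_obs()["tool_pos"],proj("wrist",(.6076,-.165,.013)))
E
```

```text
t: 24.28
tool_pos: [0.5605, 0.0016, 0.0266]
tool_rot: [-3.12, -0.356, 0.009]
contact_force: [-0.1, -0.1, 1.1]
opening: 0.0596
grip_force: 0.0
t: 24.9
tool_pos: [0.5731, -0.1666, 0.1603]
tool_rot: [3.137, 0.151, 0.004]
contact_force: [0.8, -0.3, -0.4]
opening: 0.0597
grip_force: 0.0
t: 25.15
tool_pos: [0.5726, -0.1645, 0.1587]
tool_rot: [-3.138, -0.152, -0.0]
contact_force: [0.5, 0.2, 0.5]
opening: 0.0599
grip_force: 0.0
wrist new_iron 0.9 [323.2 174.2] [ 609.1 -162.6    5. ]
wrist new_notch 0.77 [320.5 105.6] [ 667.4 -154.2    5. ]
wrist worn_iron 0.88 [138.  206.5] [563.2   5.8   9. ]
wrist seal_slim 0.92 [388.7  55.9] [ 711.4 -207.     5. ]
[427.  44. 436. 292.] yaw 0.230 [ 721. -235.] [ 506. -286.]
[245. 292. 194.  56.] yaw 0.229 [487. -97.] [695. -49.]
[205.  62. 254. 297.] yaw 0.227 [691. -58.] [ 483. -106.]
[180.  52. 409.  19.] yaw -1.344 [696. -38.] [ 738. -218.]
[423. 277. 414.  54.] yaw 0.227 [ 521. -270.] [ 713. -226.]
[255. 297. 422. 277.] yaw -1.341 [ 483. -108.] [ 521. -269.]
[345. 254. 348.  87.] yaw 0.106 [ 537. -191.] [ 684. -175.]
[294.  88. 298. 253.] yaw 0.107 [ 678. -131.] [ 533. -146.]
[314.  45. 206.  61.] yaw -1.339 [ 712. -145.] [692. -58.]
[397.  32. 314.  45.] yaw -1.339 [ 727. -210.] [ 712. -145.]
[180.  38. 263.  26.] yaw -1.346 [707. -38.] [ 722. -103.]
[442.  88. 443. 163.] yaw 0.219 [ 690. -253.] [ 630. -267.]
[291.  21. 365.  10.] yaw -1.344 [ 727. -125.] [ 740. -182.]
[365.  10. 437.   0.] yaw -1.349 [ 740. -182.] [ 752. -237.]
[197. 222. 180. 158.] yaw 0.248 [555. -50.] [612. -36.]
[314. 317. 252. 324.] yaw -1.351 [ 467. -168.] [ 452. -105.]
[ 0.57274177 -0.16385039  0.15841811] [325.59543904 177.37552791]
```

```bash
python3 - <<'E'
from h import *
delta((.614,-.160,-.0235),.107)
E
```

```text
shift cm [ 4.14  0.02 18.19]
turn [-0.    -0.    -0.008]
```

```bash
python3 -m handwheel '[[[2,0,4],[0,0,-0.01]],[[4.1,0,9],[0,0,-0.01]],[[4.1,0,13],[0,0,-0.01]],[[4.1,0,16],[0,0,-0.01]],[[4.1,0,17],[0,0,-0.01]]]';  python3 -m handwheel '[[[0,0,0.5],[0,0,0]],[[0,0,1.1],[0,0,0]],[[0,0,1.1],[0,0,0]]]'; python3 -m handwheel '[[[0,0,0],[0,0,0]],[[0,0,0],[0,0,0]],[[0,0,0],[0,0,0]],[[0,0,0],[0,0,0]],[[0,0,0],[0,0,0]]]' 0.2 50
```

```text
t: 26.08
tool_pos: [0.6117, -0.1596, -0.0143]
tool_rot: [-3.135, -0.169, 0.007]
contact_force: [0.2, 0.2, -0.0]
opening: 0.06
grip_force: 0.0
t: 26.45
tool_pos: [0.6139, -0.161, -0.0219]
tool_rot: [3.137, 0.168, 0.002]
contact_force: [0.8, 0.1, 0.6]
opening: 0.0598
grip_force: 0.0
t: 27.08
tool_pos: [0.6146, -0.1617, -0.0209]
tool_rot: [3.135, 0.168, 0.003]
contact_force: [-1.4, -2.3, 5.1]
opening: 0.0417
grip_force: 50.9
```

```bash
python3 -m handwheel '[[[0,0,0],[0,0,0]],[[0,0,0],[0,0,0]],[[0,0,0],[0,0,0]]]' -0.4;  python3 -m handwheel '[[[0,0,0.15],[0,0,0]],[[0,0,0.3],[0,0,0]],[[0,0,0.3],[0,0,0]]]'; python3 -m handwheel '[[[0,0,0],[0,0,0]],[[0,0,0],[0,0,0]],[[0,0,0],[0,0,0]],[[0,0,0],[0,0,0]],[[0,0,0],[0,0,0]]]' 0.2 50
```

```text
t: 27.45
tool_pos: [0.6131, -0.1605, -0.0231]
tool_rot: [-3.137, -0.168, 0.001]
contact_force: [-0.1, -0.5, 0.1]
opening: 0.06
grip_force: 0.0
t: 27.82
tool_pos: [0.6133, -0.1607, -0.0259]
tool_rot: [-3.137, -0.168, 0.001]
contact_force: [0.7, -0.7, -0.3]
opening: 0.0598
grip_force: 0.0
t: 28.45
tool_pos: [0.614, -0.161, -0.0249]
tool_rot: [3.137, 0.168, 0.001]
contact_force: [-0.7, -0.4, 5.2]
opening: 0.0426
grip_force: 54.2
```

```bash
python3 -m handwheel '[[[0,0,-0.3],[0,0,0]],[[0,0,-1.5],[0,0,0]],[[0,0,-4],[0,0,0]],[[0,0,-8],[0,0,0]],[[0,0,-12.5],[0,0,0]]]' - 60; python3 - <<'E'
from h import *
delta((.523,-.06,.10),-.004);delta((.523,.21,.10),-.004); print(ctrl.get_obs()["contact_force"],ctrl.get_obs()["opening"])
E
```

```text
t: 29.08
tool_pos: [0.6121, -0.1602, 0.0991]
tool_rot: [-3.136, -0.168, 0.005]
contact_force: [0.8, -0.5, -3.7]
opening: 0.0419
grip_force: 61.6
shift cm [ -7.79 -10.92  -0.05]
turn [-0.001  0.003  0.111]
shift cm [-4.900e+00 -3.776e+01 -2.000e-02]
turn [-0.001  0.003  0.111]
[ 0.8303786  -0.5111753  -3.69971077] 0.0419383558455994
```

```bash
python3 -m handwheel '[[[-4,-3,0],[0,0,0.02]],[[-7.5,-7,0],[0,0,0.04]],[[-7.5,-12,0],[0,0,0.06]],[[-7,-17,0],[0,0,0.09]],[[-6.5,-22,0],[0,0,0.11]]]'; python3 -m handwheel '[[[0,-5,0],[0,0,0]],[[0,-10,0],[0,0,0]],[[0,-14,0],[0,0,0]],[[0,-15.9,0],[0,0,0]],[[0,-15.9,0],[0,0,0]]]'; python3 - <<'E'
from h import *
a=ctrl.get_image("wrist");cv2.imwrite("pics/w8.png",a); T=ctrl.get_obs(); print(T["tool_pos"])
for q,z in (("pin",.068),("new_notch",T["tool_pos"][2]+.030),("new_iron",T["tool_pos"][2]+.030),("clamp_hinge",.072),("bed",.054)): find("wrist",q,z)
print("iron top plane"); lines(a,(230,60,410,420),T["tool_pos"][2]+.038,n=12,minlen=25)
print("rail46"); lines(a,(230,60,410,420),.046,n=12,minlen=25)
delta((.533,.211,.10),-.004)
E
```

```text
t: 29.7
tool_pos: [0.5244, 0.0524, 0.0992]
tool_rot: [-3.142, 0.006, 0.0]
contact_force: [0.9, -0.7, -4.3]
opening: 0.042
grip_force: 61.7
t: 30.32
tool_pos: [0.5252, 0.2106, 0.0991]
tool_rot: [3.141, -0.001, -0.001]
contact_force: [0.1, -0.0, -4.9]
opening: 0.0422
grip_force: 61.9
[0.52539317 0.20960483 0.09902151]
wrist pin 0.81 [321.  136.5] [597.8 209.4  68. ]
wrist new_notch 0.64 [318.5 182. ] [581.8 210.7 129. ]
wrist new_iron 0.65 [319.  319.5] [519.2 210.6 129. ]
wrist clamp_hinge 0.71 [322.1  82.6] [625.1 208.4  72. ]
wrist bed 0.51 [318.9 183. ] [570.3 210.4  54. ]
iron top plane
[381. 288. 386. 208.] yaw 0.004 [539. 185.] [573. 185.]
[291. 117. 347. 118.] yaw 1.558 [606. 221.] [606. 200.]
[375. 208. 377. 156.] yaw -0.006 [573. 189.] [593. 189.]
[377. 388. 367. 340.] yaw 0.220 [488. 184.] [514. 190.]
[269. 340. 259. 387.] yaw -0.230 [514. 233.] [489. 238.]
[259. 414. 307. 417.] yaw 1.477 [473. 239.] [471. 217.]
[386. 203. 389. 156.] yaw -0.015 [575. 185.] [593. 184.]
[372. 263. 375. 217.] yaw -0.003 [550. 189.] [569. 189.]
[392. 109. 395.  64.] yaw -0.010 [609. 184.] [624. 
[... 211 characters left out ...]
.004 [495. 167.] [552. 167.]
[291. 117. 347. 118.] yaw 1.558 [609. 227.] [608. 193.]
[375. 208. 377. 156.] yaw -0.006 [553. 174.] [586. 174.]
[377. 388. 367. 340.] yaw 0.220 [410. 166.] [453. 176.]
[269. 340. 259. 387.] yaw -0.230 [453. 247.] [412. 257.]
[259. 414. 307. 417.] yaw 1.477 [385. 259.] [382. 221.]
[386. 203. 389. 156.] yaw -0.015 [556. 167.] [586. 166.]
[372. 263. 375. 217.] yaw -0.003 [514. 174.] [547. 174.]
[392. 109. 395.  64.] yaw -0.010 [613. 166.] [637. 166.]
[367. 339. 369. 297.] yaw -0.003 [454. 175.] [488. 175.]
[394. 112. 391. 154.] yaw -0.009 [612. 165.] [587. 165.]
[267. 297. 269. 340.] yaw -0.007 [489. 247.] [454. 248.]
shift cm [ 0.71 -0.21 -0.07]
turn [ 0.  0. -0.]
```

```bash
python3 -m handwheel '[[[0.4,0,0],[0,0,0]],[[0.85,0,1],[0,0,0]],[[0.85,0,3],[0,0,0]],[[0.85,0,4.5],[0,0,0]],[[0.85,0,4.5],[0,0,0]]]'; python3 -m handwheel '[[[0,0,0],[0,0,0]],[[0,0,0],[0,0,0]]]';python3 - <<'E'
from h import *
a=ctrl.get_image("wrist");cv2.imwrite("pics/w9.png",a); T=ctrl.get_obs(); print(T["tool_pos"],T["tool_rot"])
for q,z in (("pin",.068),("new_notch",T["tool_pos"][2]+.030),("new_iron",T["tool_pos"][2]+.030),("clamp_hinge",.072)): find("wrist",q,z)
lines(a,(230,60,410,300),T["tool_pos"][2]+.038,n=12,minlen=25)
delta((.5345,.2103,.04),-.004)
E
```

```text
t: 31.25
tool_pos: [0.5319, 0.2094, 0.0512]
tool_rot: [3.14, -0.004, -0.009]
contact_force: [-0.8, 0.4, -4.3]
opening: 0.0422
grip_force: 61.9
t: 31.5
tool_pos: [0.535, 0.2102, 0.0553]
tool_rot: [-3.141, 0.004, -0.003]
contact_force: [0.4, 0.7, -4.0]
opening: 0.0418
grip_force: 61.9
[0.53496508 0.21018092 0.05534293] [-3.14114077e+00  4.42920443e-03 -2.62918591e-03]
wrist pin 0.59 [320.8 164.4] [596.2 210.9  68. ]
wrist new_notch 0.61 [320.9 182.7] [590.6 211.   85.3]
wrist new_iron 0.67 [316.9 322.6] [526.8 212.9  85.3]
wrist clamp_hinge 0.93 [319.   91.6] [625.5 211.6  72. ]
[371. 287. 375. 193.] yaw -0.001 [548. 190.] [588. 190.]
[283. 137. 353. 137.] yaw 1.568 [608. 225.] [608. 199.]
[396. 298. 398. 243.] yaw 0.022 [543. 180.] [567. 180.]
[400. 229. 404. 177.] yaw -0.014 [573. 180.] [594. 180.]
[293. 110. 341. 110.] yaw 1.551 [618. 221.] [617. 204.]
[341. 114. 294. 114.] yaw 1.565 [616. 204.] [616. 220.]
[235. 227. 239. 272.] yaw -0.000 [574. 245.] [555. 245.]
[339.  92. 296.  92.] yaw 1.569 [623. 204.] [623. 220.]
[234. 223. 231. 182.] yaw -0.001 [576. 245.] [592. 245.]
[409. 136. 406. 174.] yaw 0.008 [609. 179.] [595. 179.]
[303. 194. 302. 156.] yaw 0.010 [587. 218.] [602. 218.]
[332. 156. 332. 194.] yaw -0.007 [602. 207.] [587. 207.]
shift cm [-0.01 -0.02  1.48]
turn [-0.    -0.001  0.001]
```

```bash
python3 -m handwheel '[[[0,0,0.8],[0,0,0]],[[0,0,1.5],[0,0,0]],[[0,0,2],[0,0,0]],[[0,0,2.4],[0,0,0]],[[0,0,2.4],[0,0,0]]]'; python3 -m handwheel '[[[0,0,0.2],[0,0,0]],[[0,0,0.4],[0,0,0]],[[0,0,0.5],[0,0,0]],[[0,0,0.5],[0,0,0]]]'
```

```text
t: 32.38
tool_pos: [0.5339, 0.2099, 0.0298]
tool_rot: [3.141, -0.004, -0.002]
contact_force: [0.2, -0.9, -4.2]
opening: 0.0418
grip_force: 61.9
t: 32.88
tool_pos: [0.5342, 0.21, 0.0253]
tool_rot: [3.142, -0.004, -0.0]
contact_force: [0.6, 1.0, -4.6]
opening: 0.042
grip_force: 61.9
```

```bash
python3 -m handwheel '[[[0,0,0.1],[0,0,0]],[[0,0,0.15],[0,0,0]],[[0,0,0.15],[0,0,0]]]'; python3 -m handwheel '[[[0,0,0.08],[0,0,0]],[[0,0,0.08],[0,0,0]]]'
```

```text
t: 33.25
tool_pos: [0.5343, 0.21, 0.0242]
tool_rot: [-3.142, 0.004, -0.0]
contact_force: [-0.8, -1.1, -1.3]
opening: 0.042
grip_force: 62.1
t: 33.5
tool_pos: [0.5343, 0.21, 0.0241]
tool_rot: [3.142, -0.004, -0.0]
contact_force: [-5.1, -1.3, 5.9]
opening: 0.0421
grip_force: 62.9
```

```bash
python3 -m handwheel '[[[0.1,0,-0.06],[0,0,0]],[[0.2,0,-0.06],[0,0,0]],[[0.3,0,-0.06],[0,0,0]],[[0.3,0,-0.06],[0,0,0]]]'; python3 -m handwheel '[[[0.1,0,0],[0,0,0]],[[0.2,0,0],[0,0,0]],[[0.2,0,0],[0,0,0]]]'
```

```text
t: 34.0
tool_pos: [0.5372, 0.2103, 0.0241]
tool_rot: [-3.141, 0.004, 0.0]
contact_force: [-4.7, 0.2, 5.2]
opening: 0.0417
grip_force: 62.8
t: 34.38
tool_pos: [0.5384, 0.2103, 0.0241]
tool_rot: [-3.141, 0.004, 0.004]
contact_force: [-6.5, -0.8, 7.1]
opening: 0.0421
grip_force: 63.1
```

```bash
python3 -m handwheel '[[[0.1,0,-0.05],[0,0,0]],[[0.2,0,-0.05],[0,0,0]],[[0.2,0,-0.05],[0,0,0]]]'; python3 -m handwheel '[[[0.1,0,0],[0,0,0]],[[0.2,0,0],[0,0,0]],[[0.2,0,0],[0,0,0]]]'
```

```text
t: 34.75
tool_pos: [0.5384, 0.2103, 0.0241]
tool_rot: [3.142, -0.004, -0.011]
contact_force: [-13.4, -0.5, 9.1]
opening: 0.0421
grip_force: 63.3
t: 35.12
tool_pos: [0.5384, 0.2103, 0.0241]
tool_rot: [3.141, -0.004, -0.019]
contact_force: [-20.1, -1.6, 16.2]
opening: 0.0422
grip_force: 63.9
```

```bash
python3 -m handwheel '[[[-0.15,0,0],[0,0,0]],[[-0.3,0,-0.02],[0,0,0]],[[-0.3,0,-0.02],[0,0,0]]]'; python3 -m handwheel '[[[0,0,0],[0,0,0]],[[0,0,0],[0,0,0]],[[0,0,0],[0,0,0]]]' -0.4; python3 -m handwheel '[[[0,0,-2],[0,0,0]],[[0,0,-5],[0,0,0]],[[0,0,-10],[0,0,0]],[[0,0,-15],[0,0,0]],[[0,0,-15],[0,0,0]]]'; python3 - <<'E'
from h import *
a=ctrl.get_image("wrist");cv2.imwrite("pics/w10.png",a); T=ctrl.get_obs(); print(T["tool_pos"],T["tool_rot"])
for q,z in (("pin",.068),("new_notch",.054),("new_iron",.054),("clamp_hinge",.072),("clamp_bar",.133),("bed",.054)): find("wrist",q,z)
lines(a,(250,0,400,300),.062,n=20,minlen=15)
E
```

```text
t: 35.5
tool_pos: [0.5386, 0.2103, 0.0241]
tool_rot: [-3.141, 0.004, 0.006]
contact_force: [-8.4, 0.9, 6.0]
opening: 0.0423
grip_force: 62.9
t: 35.88
tool_pos: [0.541, 0.21, 0.0247]
tool_rot: [-3.141, 0.005, -0.002]
contact_force: [-0.1, 0.5, -0.3]
opening: 0.0598
grip_force: 0.0
t: 36.5
tool_pos: [0.5442, 0.2109, 0.1826]
tool_rot: [-3.138, 0.004, -0.02]
contact_force: [-0.0, 0.3, -0.9]
opening: 0.0601
grip_force: 0.0
[0.5424051  0.2104893  0.17911608] [-3.13972534  0.00441479 -0.011814  ]
wrist pin 0.61 [317.2 161.9] [592.7 212.8  68. ]
wrist new_notch 0.64 [320.8 164. ] [588.6 209.6  54. ]
wrist new_iron 0.58 [321.5 235.6] [527.1 208.9  54. ]
wrist clamp_hinge 0.95 [317.5 124.9] [617.8 211.9  72. ]
wrist clamp_bar 0.71 [318.2 161.8] [596.9 211.5 133. ]
[324.   1. 263.  39.] yaw -1.080 [699. 207.] [676. 250.]
[359.  66. 291.  66.] yaw -1.570 [659. 181.] [659. 231.]
[266. 109. 268. 171.] yaw -0.018 [629. 251.] [584. 251.]
[367. 226. 370. 173.] yaw -0.006 [538. 171.] [581. 170.]
[366. 278. 367. 239.] yaw -0.009 [490. 171.] [526. 170.]
[301. 146. 339. 146.] yaw 1.571 [602. 225.] [602. 195.]
[304. 119. 339. 118.] yaw -1.542 [622. 222.] [623. 195.]
[345. 289. 345. 254.] yaw 0.022 [480. 189.] [513. 189.]
[266.  55. 274.  88.] yaw 0.236 [666. 249.] [644. 244.]
[378.  56. 372.  22.] yaw 0.234 [665. 168.] [687. 173.]
[333. 135. 299. 135.] yaw -1.571 [610. 200.] [610. 226.]
[336.  32. 343.  63.] yaw 0.247 [680. 199.] [660. 193.]
[304.  41. 334.  31.] yaw -1.275 [675. 221.] [681. 200.]
[261. 168. 252. 138.] yaw 0.233 [586. 257.] [608. 262.]
[373. 141. 372. 171.] yaw 0.003 [606. 169.] [583. 169.]
[308.  86. 278.  88.] yaw -1.538 [645. 219.] [644. 241.]
[270. 204. 271. 233.] yaw 0.003 [556. 251.] [532. 251.]
[269. 201. 263. 173.] yaw 0.165 [560. 252.] [582. 256.]
[397. 163. 393. 135.] yaw 0.230 [589. 149.] [610. 154.]
[371. 137. 373. 109.] yaw -0.026 [609. 171.] [629. 170.]
```

```bash
python3 -m handwheel '[[[3,0,0],[0,0,0]],[[7,0,0],[0,0,0]],[[10,0,0],[0,0,0]],[[11.1,0,0],[0,0,0]],[[11.1,0,0],[0,0,0]]]';python3 -m handwheel '[[[0,0,0],[0,0,0]],[[0,0,0],[0,0,0]]]'; python3 - <<'E'
from h import *
delta((.652,.2103,.094),-.004)
a=ctrl.get_image("scene");find("scene","clamp_bar",.133); find("scene","new_iron",.054)
E
```

```text
t: 37.48
tool_pos: [0.6509, 0.2095, 0.1733]
tool_rot: [3.141, -0.005, -0.003]
contact_force: [-0.9, -0.6, -0.9]
opening: 0.06
grip_force: 0.0
t: 37.72
tool_pos: [0.6505, 0.2098, 0.1746]
tool_rot: [-3.142, 0.004, 0.0]
contact_force: [0.5, 1.0, -0.2]
opening: 0.0597
grip_force: 0.0
shift cm [ 0.15 -0.05  8.06]
turn [-0.     0.     0.002]
scene clamp_bar 0.84 [235.9 252. ] [648.7 222.1 133. ]
scene new_iron 0.8 [280.8 307.1] [538.5 208.2  54. ]
```

```bash
python3 -m handwheel '[[[0.1,0,3],[0,0,0]],[[0.1,0,5.5],[0,0,0]],[[0.1,0,7.5],[0,0,0]],[[0.1,0,8.1],[0,0,0]],[[0.1,0,8.1],[0,0,0]]]' - 25;python3 -m handwheel '[[[0,0,0],[0,0,0]],[[0,0,0],[0,0,0]],[[0,0,0],[0,0,0]],[[0,0,0],[0,0,0]],[[0,0,0],[0,0,0]]]' 0.4 25
```

```text
t: 38.5
tool_pos: [0.6523, 0.2096, 0.0934]
tool_rot: [3.142, -0.004, -0.0]
contact_force: [1.5, 0.0, 0.0]
opening: 0.0598
grip_force: 0.0
t: 39.12
tool_pos: [0.6533, 0.21, 0.095]
tool_rot: [-3.141, 0.005, -0.004]
contact_force: [-0.1, 0.4, 6.0]
opening: 0.0354
grip_force: 25.6
```

```bash
python3 -m handwheel '[[[-0.82,0,-0.29],[0,0,0]],[[-1.8,0,-0.49],[0,0,0]],[[-2.8,0,-0.55],[0,0,0]],[[-3.79,0,-0.45],[0,0,0]],[[-4.76,0,-0.21],[0,0,0]]]' - 30;python3 -m handwheel '[[[-0.93,0,0.39],[0,0,0]],[[-1.78,0,0.9],[0,0,0]],[[-2.55,0,1.55],[0,0,0]],[[-3.21,0,2.29],[0,0,0]],[[-3.75,0,3.13],[0,0,0]]]'
```

```text
t: 39.75
tool_pos: [0.6044, 0.21, 0.0968]
tool_rot: [-3.141, 0.004, -0.002]
contact_force: [2.0, 2.1, 5.9]
opening: 0.0351
grip_force: 30.9
t: 40.38
tool_pos: [0.5641, 0.2101, 0.0638]
tool_rot: [3.141, -0.004, -0.008]
contact_force: [-2.2, 2.8, 5.6]
opening: 0.0348
grip_force: 33.3
```

```bash
python3 -m handwheel '[[[-0.34,0,0.73],[0,0,0]],[[-0.5,0,1.1],[0,0,0]],[[-0.56,0,1.36],[0,0,0]],[[-0.63,0,1.65],[0,0,0]],[[-0.63,0,1.65],[0,0,0]]]'; python3 -m handwheel '[[[0,0,0.15],[0,0,0]],[[-0.02,0,0.3],[0,0,0]],[[-0.02,0,0.3],[0,0,0]]]'
```

```text
t: 41.0
tool_pos: [0.5571, 0.2101, 0.0459]
tool_rot: [3.141, -0.004, -0.012]
contact_force: [-5.8, 2.7, 3.3]
opening: 0.035
grip_force: 33.8
t: 41.38
tool_pos: [0.5565, 0.2102, 0.0428]
tool_rot: [3.141, -0.004, -0.014]
contact_force: [-6.5, 3.0, 3.2]
opening: 0.0349
grip_force: 33.9
```

```bash
python3 -m handwheel '[[[0,0,0.15],[0,0,0]],[[0,0,0.3],[0,0,0]],[[0,0,0.3],[0,0,0]]]'; python3 - <<'E'
from h import *
ctrl.get_image("scene");find("scene","clamp_bar",.087)
for a1 in (0,.1,.2,.3):
    e=np.arctan2(15,65)+a1; r=np.hypot(65,15)/1000; X=(.6244-r*np.cos(e),.2105,.072+r*np.sin(e)); print(a1,np.round(X,4),proj("scene",X).round(1))
E
```

```text
t: 41.75
tool_pos: [0.5565, 0.2101, 0.0422]
tool_rot: [3.141, -0.003, -0.015]
contact_force: [-13.9, 0.9, 15.4]
opening: 0.0349
grip_force: 34.9
scene clamp_bar 0.61 [270.3 290.8] [558.6 215.3  87. ]
0 [0.5594 0.2105 0.087 ] [272.  289.4]
0.1 [0.5612 0.2105 0.0934] [271.2 286.4]
0.2 [0.5637 0.2105 0.0996] [270.2 283.3]
0.3 [0.5667 0.2105 0.1055] [269.  280.1]
```

```bash
python3 -m handwheel '[[[-0.25,0,-0.1],[0,0,0]],[[-0.25,0,-0.1],[0,0,0]],[[-0.25,0,-0.1],[0,0,0]]]'
```

```text
t: 42.22
tool_pos: [0.5568, 0.2101, 0.0423]
tool_rot: [-3.141, 0.004, 0.005]
contact_force: [-4.5, 3.6, 6.2]
opening: 0.0346
grip_force: 34.1
```

Now I'll release, lift straight up, and check.

```bash
python3 -m handwheel '[[[0,0,0],[0,0,0]],[[0,0,0],[0,0,0]],[[0,0,0],[0,0,0]]]' -0.4; python3 -m handwheel '[[[0,0,-1],[0,0,0]],[[0,0,-3],[0,0,0]],[[0,0,-7],[0,0,0]],[[-2,0,-11],[0,0,0]],[[-5,0,-13],[0,0,0]]]'; python3 -m handwheel '[[[0,0,0],[0,0,0]],[[0,0,0],[0,0,0]],[[0,0,0],[0,0,0]]]'; python3 - <<'E'
from h import *
a=ctrl.get_image("wrist");cv2.imwrite("pics/w11.png",a);ctrl.get_image("scene");ctrl.get_image("top")
for q,z in (("new_notch",.054),("new_iron",.054),("clamp_hinge",.072),("clamp_bar",.087),("worn_iron",.009),("cork_mat",.005),("seal_pawn",0)):
    find("wrist",q,z); find("scene",q,z)
for a1 in (-.1,0,.1,.2,.3):
    e=np.arctan2(15,65)+a1; r=np.hypot(65,15)/1000; X=(.6244-r*np.cos(e),.2105,.072+r*np.sin(e)); print(a1,proj("wrist",X).round(1),proj("scene",X).round(1))
lines(a,(250,40,400,330),.062,n=20,minlen=20)
E
```

```text
t: 42.6
tool_pos: [0.5579, 0.2094, 0.0421]
tool_rot: [3.141, -0.005, -0.001]
contact_force: [-0.3, -0.1, 0.3]
opening: 0.06
grip_force: 0.0
t: 43.22
tool_pos: [0.5099, 0.2104, 0.178]
tool_rot: [-3.14, 0.005, -0.011]
contact_force: [0.7, 0.4, 0.3]
opening: 0.0598
grip_force: 0.0
t: 43.6
tool_pos: [0.5082, 0.2098, 0.1718]
tool_rot: [3.141, -0.005, -0.002]
contact_force: [0.3, -0.2, -1.1]
opening: 0.0594
grip_force: 0.0
wrist new_notch 0.92 [316.2 116.7] [592.9 213.1  54. ]
scene new_notch 0.57 [260.9 295. ] [591.3 213.4  54. ]
wrist new_iron 0.66 [318.  193.1] [533.2 212.   54. ]
scene new_iron 0.87 [282.5 308.8] [532.7 209.   54. ]
wrist clamp_hinge 0.95 [316.7  69. ] [624.3 212.7  72. ]
scene clamp_hinge 0.58 [249.  278.7] [628.5 211.6  72. ]
wrist clamp_bar 0.85 [316.7 168.8] [556.8 213.   87. ]
scene clamp_bar 0.65 [270.5 290. ] [560.  213.6  87. ]
wrist worn_iron 0.58 [541.5 154.8] [560.2   4.4   9. ]
scene worn_iron 0.64 [344.3 270.7] [565.9   1.5   9. ]
scene cork_mat 0.67 [344.4 274.1] [561.    6.2   5. ]
wrist seal_pawn 0.72 [239.7 189.3] [527.5 289.    0. ]
scene seal_pawn 0.
[... 623 characters left out ...]
[549. 194.] [549. 232.]
[294. 171. 341. 172.] yaw 1.564 [552. 231.] [552. 194.]
[344. 259. 345. 217.] yaw 0.007 [477. 190.] [515. 190.]
[351.  53. 311.  53.] yaw 1.568 [636. 188.] [636. 217.]
[373.  93. 375.  57.] yaw 0.008 [609. 171.] [634. 171.]
[375.  96. 373. 131.] yaw -0.017 [608. 169.] [583. 170.]
[302. 154. 302. 119.] yaw -0.019 [565. 225.] [591. 224.]
[394.  83. 388.  49.] yaw 0.247 [616. 156.] [638. 161.]
[274.  51. 308.  51.] yaw 1.554 [638. 243.] [637. 219.]
[386. 328. 388. 296.] yaw -0.001 [410. 151.] [443. 151.]
[264. 164. 266. 197.] yaw -0.009 [558. 254.] [532. 255.]
[263. 163. 257. 131.] yaw 0.163 [559. 255.] [582. 259.]
[267. 294. 269. 323.] yaw -0.007 [444. 257.] [415. 257.]
```

Everything reads as placed: iron origin at x≈0.533 against 0.532 expected, clamp at about 0. Opening the fingers could have dragged the clamp a little, so I'll press its bar down with shut fingers to make sure.

```bash
python3 -m handwheel '[[[2.5,0,0],[0,0,0]],[[5,0,1.5],[0,0,0]],[[5,0,3],[0,0,0]],[[5,0,5],[0,0,0]],[[5,0,6.8],[0,0,0]]]' 1; python3 -m handwheel '[[[0,0,0],[0,0,0]],[[0,0,0.4],[0,0,0]],[[0,0,0.8],[0,0,0]],[[0,0,1.2],[0,0,0]]]'; python3 -m handwheel '[[[0,0,0.3],[0,0,0]],[[0,0,0.6],[0,0,0]],[[0,0,0.8],[0,0,0]],[[0,0,0.8],[0,0,0]]]'
```

```text
t: 45.08
tool_pos: [0.5569, 0.2099, 0.1028]
tool_rot: [3.141, -0.004, -0.003]
contact_force: [0.6, -1.7, -0.4]
opening: 0.0
grip_force: 0.0
t: 45.58
tool_pos: [0.5585, 0.21, 0.0931]
tool_rot: [-3.141, 0.004, -0.002]
contact_force: [-0.5, -0.1, -0.8]
opening: -0.0005
grip_force: 0.0
t: 46.08
tool_pos: [0.558, 0.2099, 0.0844]
tool_rot: [3.142, -0.005, -0.001]
contact_force: [-0.4, 0.1, -0.4]
opening: -0.0004
grip_force: 0.0
```

```bash
python3 -m handwheel '[[[0,0,0.3],[0,0,0]],[[0,0,0.6],[0,0,0]],[[0,0,0.8],[0,0,0]],[[0,0,0.8],[0,0,0]]]';  python3 -m handwheel '[[[0,0,0.3],[0,0,0]],[[0,0,0.5],[0,0,0]],[[0,0,0.5],[0,0,0]]]'
```

```text
t: 46.58
tool_pos: [0.5579, 0.2098, 0.0763]
tool_rot: [3.141, -0.005, -0.001]
contact_force: [0.2, 0.8, -0.3]
opening: -0.0002
grip_force: 0.0
t: 46.95
tool_pos: [0.558, 0.2098, 0.0714]
tool_rot: [3.141, -0.004, -0.001]
contact_force: [0.6, 0.0, 0.7]
opening: 0.0
grip_force: 0.0
```

```bash
python3 -m handwheel '[[[0,0,0.3],[0,0,0]],[[0,0,0.5],[0,0,0]],[[0,0,0.5],[0,0,0]]]';  python3 -m handwheel '[[[0,0,0.3],[0,0,0]],[[0,0,0.5],[0,0,0]],[[0,0,0.5],[0,0,0]]]'
```

```text
t: 47.32
tool_pos: [0.558, 0.2098, 0.0664]
tool_rot: [3.141, -0.005, -0.001]
contact_force: [0.5, -0.7, 0.3]
opening: -0.0001
grip_force: 0.0
t: 47.7
tool_pos: [0.5585, 0.21, 0.0638]
tool_rot: [3.142, -0.004, 0.0]
contact_force: [-4.1, -1.9, 9.5]
opening: 0.0001
grip_force: 4.8
```

```bash
python3 -m handwheel '[[[0,0,0.15],[0,0,0]],[[0,0,0.15],[0,0,0]]]';  python3 -m handwheel '[[[0,0,-2],[0,0,0]],[[-1,0,-6],[0,0,0]],[[-3,0,-11],[0,0,0]],[[-6,0,-14],[0,0,0]],[[-6,0,-14],[0,0,0]]]'; python3 - <<'E'
from h import *
ctrl.get_image("scene"); find("scene","clamp_bar",.087); find("scene","worn_iron",.009); print(ctrl.get_obs()["contact_force"],ctrl.get_obs()["t"])
print(ctrl.finish_job())
E
```

```text
t: 47.95
tool_pos: [0.5586, 0.21, 0.0637]
tool_rot: [3.141, -0.004, 0.0]
contact_force: [-9.3, -1.3, 16.1]
opening: -0.0003
grip_force: 7.9
t: 48.58
tool_pos: [0.4992, 0.2108, 0.2046]
tool_rot: [-3.139, 0.003, -0.012]
contact_force: [0.0, 0.2, 0.7]
opening: 0.0001
grip_force: 0.0
scene clamp_bar 0.7 [272.6 290.3] [556.6 211.3  87. ]
scene worn_iron 0.74 [345.  270.5] [ 5.653e+02 -1.000e-01  9.000e+00]
[ 0.51862373 -0.01937098 -0.26390203] 48.725
the job is handed in; nothing more can be done
None
```

I handed the job in at 48.7 s: the worn iron is flat on the cork mat, the long iron is on the bed and pushed home against the pin, and the clamp is down with its foot pressing on it. The judged result isn't known yet.

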